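# Viewing stand: diffuser in its slot, glass plate under the sprung stage clips

## Task

Set up the viewing stand: push the diffuser slide into the slot in the front of the lamp house until its shoulder is against the housing, and slide the framed glass plate with the single large window along the stage, under both sprung clips, until it meets the stop and the clips have snapped down onto the glass. Leave the spare plate with the two round windows where it is, and do not shift the glassware and bottles that stand about.

Things in the scene. Friction and masses are not known exactly. Their poses are not given: they have to be found in the camera images.
- viewer: Viewing stand, fixed: beige foot 185 x 150 x 32 mm, lamp house, aluminium stage, column at the back (380 tall) with camera and lens over the stage. Origin: at bench height below the middle of the stage's front edge; +x goes into the stand, the way both parts are pushed; z up. All numbers given as 'in the stand' are mm in this frame.
- stage_home (a point): Where the plate's origin lies when fully home: in the stand x 45, y 0, z 85 (deck top). Deck: x 0 to 100, y -27 to 27; stop face at x 100, up to z 92. Beside the deck it is open down to z 66: for x below 33 fingers at a plate's sides have 19 mm under it. Side guides from x 48, inner faces y +-32.5, up to z 92, mouths flared from x 34. The home plate's near end is at x -10.
- clip_toes (a point): Midway between the toes of the two sprung steel clips (in the stand x 60, z 86, clips at y +-14.5, 9 wide). Toes rest 1 mm above the deck; in front of them the lip rises at about 40 degrees to x 44, z 99. Smooth; each presses with 3 to 4 N when raised; sliding a plate under both takes 10 to 15 N. They hinge behind the stop.
- slot_mouth (a point): Middle of the mouth of the diffuser slot in the lamp house front face, in the stand x 0, y 0, z 49.5. Slot: y -24 to 24, z 45 to 54, level, 95 deep, its mouth bevelled over 10 mm: at the face y +-29, z 37 to 62. The face reaches from z 30 to 66.
- ring_light (a point): Middle of the underside of the black ring light (110 mm across, lens and camera above it): in the stand x 55, y 0, z 190. It overhangs the whole stage, so an upright gripper cannot follow the plate in: lean the tool back, away from the stand, by about 30 degrees.
- plate: The wanted plate: aluminium frame 110 (x) x 60 (y) x 9 mm with ONE large oblong glass window 86 x 44, the glass sunk 3.5 mm on both faces; end edges half-round; same either end first and either face up; 0.08 kg. Lies flat on one place of the plate rest. Origin: middle of its underside; x along its length.
- spare_plate: Spare plate of the same outside size and metal but with TWO round windows (38 mm); lies on the other place of the plate rest, on either side. Stays there. Origin: middle of its underside.
- plate_rest: Grey plastic rest, fixed: base 104 (x) x 172 (y) x 8 mm; two places at y +49 and -49 where a plate lies along x, underside at z 30, on two ribs 54 wide (at x +-28). Lugs stand 2 mm off the middle of each plate's long sides (x -11 to 11, up to z 36): grip a plate across its 60 mm width nearer an end. Origin: middle of the underside.
- pump_corner (a point): Nearest upper corner (low x, high y) of the fixed pump housing, 113 mm high, that fills the bench from here to larger x and smaller y. Keep the gripper clear of it when picking up beside it.
- diffuser: Diffuser slide, flat: aluminium blade 76 long (x 0 to 76) x 44 x 5 mm, opal window, leading corners cut off to 30 wide; grey shoulder plate 60 (y) x 20 high, x -6 to 0; bar handle 14 thick (y), x -46 to -6, 28 high; 0.06 kg, mostly in the handle. Origin: underside, middle of the shoulder's inner face; +x along the blade. Home: in the stand x 0, y 0, z 45 to 49, shoulder against the lamp house.
- clip_left (a joint): Hinge of the clip at y +14.5 of the stand, rad: 0 resting just above the bare deck, about 0.14 riding on a plate's frame, about 0.08 snapped down on the sunk glass.
- clip_right (a joint): The same for the clip at y -14.5.
- wash_bottle: Loose wash bottle, white with red cap and bent spout, 65 x 108 x 214 mm; stays. Origin: underside; the bottle's axis is 22 mm to its +y.
- vol_flask: Loose 100 ml volumetric flask with long neck, 66 x 174 mm; stays. Origin: middle of the underside.
- cylinder_50: Loose 50 ml measuring cylinder on a six-sided foot, 60 x 176 mm; stays. Origin: middle of the underside.
There are look-alikes about, which are no part of the job. What is shaped like the plate but yellow is not meant.

How it is judged (in metres and radians):
At the end, for the whole second after the job is handed in: The single-window plate lies flat on the stage within 3.5 mm of the stop, between the guides (3.5 mm, 4 degrees), both clips are snapped down on its glass (0.05 to 0.11 rad), the diffuser slide is in its slot with its shoulder within 3 mm of the lamp house face, and both are at rest (x of plate in the frame of viewer between 0.0415 and 0.0475 m and y of plate in the frame of viewer between -0.0035 and 0.0035 m and z of plate in the frame of viewer between 0.083 and 0.0875 m and angle between the x axis of plate and the x axis of viewer, either way round below 0.07 rad and value of joint clip_left between 0.05 and 0.11 rad and value of joint clip_right between 0.05 and 0.11 rad and x of diffuser in the frame of viewer between -0.003 and 0.002 m and y of diffuser in the frame of viewer between -0.004 and 0.004 m and z of diffuser in the frame of viewer between 0.042 and 0.051 m and angle between the x axis of diffuser and the x axis of viewer, either way round below 0.08 rad and linear speed of each of plate, diffuser below 0.02 m/s); the robot touches nothing.
It fails at once if the spare plate is moved more than 20 mm (distance of spare_plate from where it was at the start of the episode above 0.02 m).
It fails at once if the wash bottle is shifted more than 25 mm or tipped (distance of wash_bottle from where it was at the start of the episode above 0.025 m or angle between wash_bottle's own z axis and vertical above 0.35 rad).
It fails at once if the volumetric flask is shifted more than 25 mm or tipped (distance of vol_flask from where it was at the start of the episode above 0.025 m or angle between vol_flask's own z axis and vertical above 0.35 rad).
It fails at once if the measuring cylinder is shifted more than 25 mm or tipped (distance of cylinder_50 from where it was at the start of the episode above 0.025 m or angle between cylinder_50's own z axis and vertical above 0.35 rad).
It also fails if it takes over 72 s, if anything falls off the work surface, if the arm or the gripper's body presses on something with over 40 N, if the wrist force passes 120 N, or if a joint passes its speed limit or range.

## Robot

A 6-joint arm with a two-finger parallel gripper is mounted at the origin on a cart in front of the work surface, level with it; the furniture and walls round the work are solid. World frame = base frame: x ahead of the robot, y to its left, z up, the work surface at z = 0. Lengths are in mm, angles in rad, forces in N, time in s.
With the tool pointing down it reaches from about 400 to 925 mm from the base axis. Payload 12.5 kg.
Tool frame: the origin (TCP) lies on the centre line of the jaws, within the pads' length; the fingertips stand 25 mm ahead of it and the grasp point (between the pads) lies 6 mm ahead of it (env.tip_extent is the distance from the TCP to the fingertips, in mm); x points along the fingers, z is the direction in which the jaws open and shut, and the axes are right-handed (so a half turn about x gives the same grasp; the last joint's range is limited). The gripper opens to 95 mm and grips with 3 to 60 N. Pads are 20 mm wide; open, the fingers measure 119 mm over their backs; the gripper's body (75 mm by 180 mm) begins 59 mm behind the grasp point.
Start: joints at [-1.235, 0.491, 1.559, -0, 1.092, -0.106], TCP at [267.253, -564.995, 239.661] pointing down, gripper open.
Joint ranges: [-3.1, 3.1], [-0.84, 2.19], [0.05, 2.79], [-1.13, 4.28], [0.06, 2.93], [-2.69, 2.69]. Speed limits (rad/s): [2.22, 2.22, 2.79, 3.14, 3.14, 3.14].

## Interface

Orientations are given as [roll, pitch, yaw] about the fixed x, y, z axes, in that order (R = Rz(yaw) Ry(pitch) Rx(roll)).
In Python, from cell import env gives the robot as it stands.
- The arm moves only by the tool step_arm, never from a script. Its argument "rows" is a list of rows, each a list of 6 numbers: the shift along the tool's x, y, z in mm, then the turn, a rotation vector about the tool's x, y, z in rad. In form: [[x, y, z, wx, wy, wz], ...]. A call has 1 to 8 rows; each row shifts and turns the pose as measured when the row begins, along the tool's axes as they then stand; what a row does not reach is not made up. A row lasts 1/8 s, in which the tool goes at most 62.5 mm and 10.7 degrees, less where a joint would pass 70% of its speed; a pose out of reach is approached as far as the arm can. A call is refused whole if a number of a shift passes 62.5 or a number of a turn 0.188, either way. A call with a gripper value outside its range is refused whole. "grip" is the finger opening in mm, from 0 to 95.1, set as the call begins (left out, the last holds). The fingers move at their own pace and stop on an object; the grip force is fixed at half the most. Time passes only in rows, so rows that do not move let the fingers close. It gives the time, the measured TCP pose, the force and the opening at its end, in the units of the state.
- env.state(): the state, without advancing time (a new reading comes with each control period).
- env.read_camera(name): name is "side" or "top" or "wrist"; returns the picture (400x640x3 uint8, red, green, blue); there is no depth.
- env.get_calibration(name): a dict with "fx", "fy", "cx", "cy" (pixels), "pose" (4x4, takes a point from camera to world coordinates); the wrist camera has in their place "hand_eye" (4x4, takes a point from camera to tool coordinates, whose origin is the TCP and whose axes are the tool frame's). Camera axes: x right, y down, z forward; pixel columns grow to the right and rows downward; lengths in mm; the calibration is good to about 2 mm. A picture is of the moment at which its call begins: read the wrist's pose just before it. get_calibration takes no time and is no camera call.
- env.job_done(): hands the job in, once; it reports no verdict.
The state is a dict: "t": time; "joints": joint angles; "qvel": joint speeds; "tau": joint torques, N m; "eef_pos": TCP position; "tcp_rot": TCP orientation; "ft_force": force on the tool from outside, world axes, zero at the start; "moment": the same for the moment, N m; "opening": opening from 0.0 (shut) to 1.0 (fully open).
Only numpy, scipy, OpenCV 4.12 (cv2) and the standard library are available. Lean on these libraries where they do the work, as an engineer would, in place of code of your own. Each camera call takes 0.05 s, during which the arm holds its last target.

## Working session

There is one attempt and no reset: what is moved stays moved. The work goes in short steps, Python scripts to look and compute and a tool call to move; the robot and the scene stay as the last step left them, time stands still between calls to the robot, and variables do not carry over. Pictures are saved under pics/ and viewed, and the job is handed in when it is done.

Besides the shell and the picture viewer there is one more tool, called as name(argument=value, ...) on one line, values as JSON. step_arm: Moves the arm, as the interface text tells. Its arguments: {"type":"object","properties":{"rows":{"type":"array","items":{"type":"array","items":{"type":"number"}}},"grip":{"type":"number"}},"required":["rows"]}

```bash
mkdir -p pics; ls; python3 - <<'E'
from cell import env
import cv2,json
s=env.state();print(s)
for n in ["side","top","wrist"]:
    im=env.read_camera(n);cv2.imwrite(f"pics/{n}0.png",im[:,:,::-1])
    print(n,env.get_calibration(n))
print(env.tip_extent)
E
```

```text
pics
{'t': 0.0, 'joints': array([-1.23458745e+00,  4.91573989e-01,  1.55947249e+00, -2.77251581e-06,
        1.09166987e+00, -1.05612534e-01]), 'qvel': array([-1.33364801e-03,  1.97041033e-03,  1.46555790e-03, -1.58532555e-04,
        5.75280331e-04,  4.54806073e-05]), 'tau': array([-1.15585855e-03, -6.12645578e+01, -2.58190405e+01,  6.91840751e-02,
        4.81327402e-02, -1.26604650e-04]), 'eef_pos': array([ 267.18185265, -564.76974415,  239.04482766]), 'tcp_rot': array([3.03816833, 1.56967263, 1.90919469]), 'ft_force': array([ 0.17545106,  0.21397788, -0.26852651]), 'moment': array([ 0.02379625, -0.01228522,  0.00254311]), 'opening': 1.0016794106389264}
side {'fx': 501.52966746224763, 'fy': 501.52966746224763, 'cx': 320.4219438967014, 'cy': 195.0647678912577, 'pose': array([[ 9.93769783e-01, -4.88946228e-02,  1.00154552e-01,
         3.51851437e+02],
       [-1.09879044e-01, -5.80275144e-01,  8.06974196e-01,
        -1.40249495e+03],
       [ 1.86604983e-02, -8.12951458e-01, -5.82032398e-01,
         1.18143261e+03],
       [ 0.00000000e+00,  0.00000000e+00,  0.00000000e+00,
     
[... 249 characters left out ...]
  2.30148312e-02, -6.61308181e-03,
         7.54738006e+01],
       [ 2.70361066e-03, -1.65917455e-01, -9.86135938e-01,
         1.45684568e+03],
       [ 0.00000000e+00,  0.00000000e+00,  0.00000000e+00,
         1.00000000e+00]])}
wrist {'fx': 296.8196674607968, 'fy': 296.8196674607968, 'cx': 319.82907050496425, 'cy': 196.92963898638178, 'hand_eye': array([[-5.19458004e-04, -2.45013442e-01,  9.69519543e-01,
        -1.44869251e+02],
       [ 6.09370480e-04, -9.69519571e-01, -2.45013122e-01,
         6.80485439e+01],
       [ 9.99999679e-01,  4.63522561e-04,  6.52928659e-04,
        -9.56782936e-01],
       [ 0.00000000e+00,  0.00000000e+00,  0.00000000e+00,
         1.00000000e+00]])}
25.0
```

View pics/side0.png

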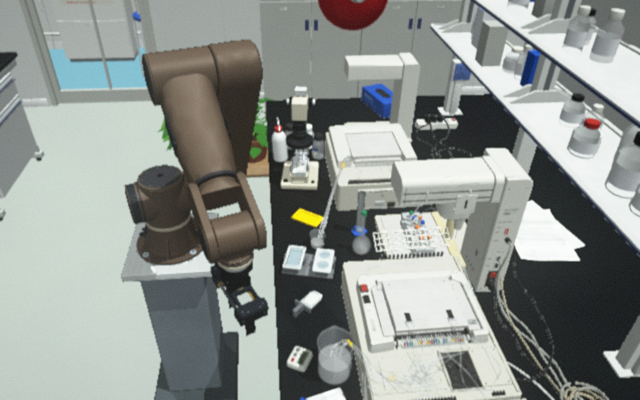

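View pics/top0.png

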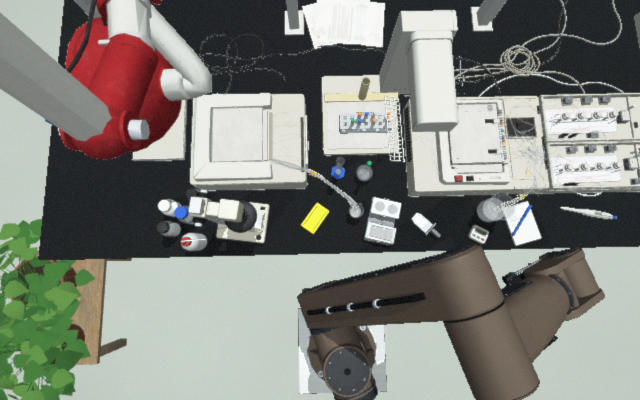

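View pics/wrist0.png

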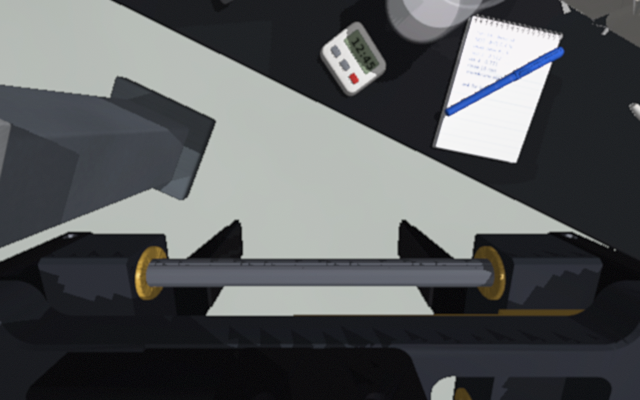

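```bash
python3 - <<'E'
import cv2
t=cv2.imread("pics/top0.png");s=cv2.imread("pics/side0.png")
cv2.imwrite("pics/tc.png",cv2.resize(t[140:260,145:455],None,fx=2.58,fy=2.58,interpolation=cv2.INTER_CUBIC)) 
cv2.imwrite("pics/sc.png",cv2.resize(s[80:320,260:400],None,fx=2.5,fy=2.5,interpolation=cv2.INTER_CUBIC))
E
```

```text
(no output)
```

View pics/tc.png

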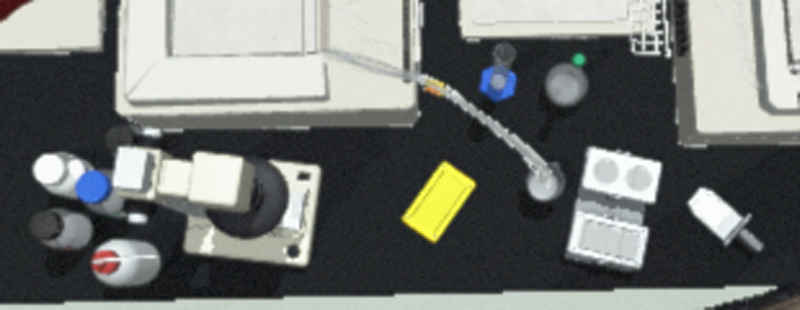

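View pics/sc.png

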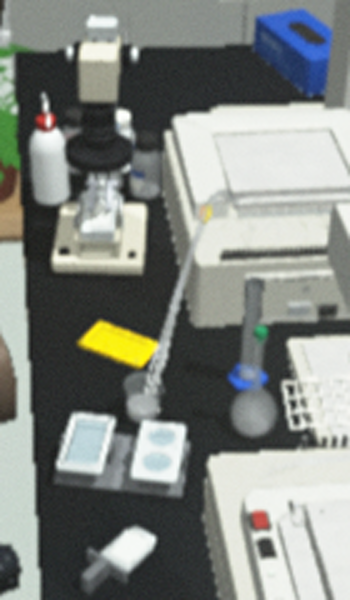

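```bash
cat > h.py <<'E'
from cell import env
import numpy as np, cv2
from scipy.spatial.transform import Rotation as R
def Rm(rpy): return R.from_euler('xyz',rpy).as_matrix()
def tool():
    s=env.state(); T=np.eye(4); T[:3,:3]=Rm(s['tcp_rot']); T[:3,3]=s['eef_pos']; return T
def campose(n,T=None):
    c=env.get_calibration(n)
    if n=='wrist': return (tool() if T is None else T)@c['hand_eye'],c
    return c['pose'],c
def ray(n,u,v,T=None):
    P,c=campose(n,T); d=P[:3,:3]@np.array([(u-c['cx'])/c['fx'],(v-c['cy'])/c['fy'],1]); return P[:3,3],d
def onz(n,u,v,z,T=None):
    o,d=ray(n,u,v,T); return o+d*(z-o[2])/d[2]
def proj(n,p,T=None):
    P,c=campose(n,T); q=P[:3,:3].T@(np.array(p)-P[:3,3]); return c['cx']+c['fx']*q[0]/q[2],c['cy']+c['fy']*q[1]/q[2]
def snap(n,f):
    T=tool(); im=env.read_camera(n)[:,:,::-1].copy(); cv2.imwrite(f"pics/{f}.png",im); np.save(f"pics/{f}.npy",T); return im,T
def tri(l):
    A=0;b=0
    for o,d in l:
        d=d/np.linalg.norm(d);M=np.eye(3)-np.outer(d,d);A=A+M;b=b+M@o
    return np.linalg.solve(A,b)
E
python3 - <<'E'
from h import *
np.set_printoptions(precision=1,suppress=True)
k=2.58
def t(x,y,z):print((x,y,z),onz('top',145+x/k,140+y/k,z))
# plate corners top
for c in [(578,212),(650,222),(643,268),(567,260)]: t(*c,39)
print('spare')
for c in [(588,146),(662,155),(655,202),(582,192)]: t(*c,39)
print('diff')
for c in [(762,245),(700,187)]: t(*c,15)
print('stand foot')
for c in [(322,165),(313,268),(183,250)]: t(*c,32)
print('pump');t(680,135,113);print('flask');t(565,85,30);print('wash');t(130,265,80);print('beaker');t(545,183,60)
print('yellow')
for c in [(445,162),(475,182),(435,242),(402,220)]:t(*c,9)
T=tool();print(T)
E
```

```text
(578, 212, 39) [ 458.9 -115.5   39. ]
(650, 222, 39) [ 441.8 -220.2   39. ]
(643, 268, 39) [ 375.2 -206.1   39. ]
(567, 260, 39) [389.4 -96.3  39. ]
spare
(588, 146, 39) [ 556.7 -134.7   39. ]
(662, 155, 39) [ 540.6 -243.6   39. ]
(655, 202, 39) [ 471.  -229.2   39. ]
(582, 192, 39) [ 488.3 -122.7   39. ]
diff
(762, 245, 15) [ 405.9 -389.3   15. ]
(700, 187, 15) [ 494.5 -303.1   15. ]
stand foot
(322, 165, 32) [538.5 260.3  32. ]
(313, 268, 32) [386.9 273.6  32. ]
(183, 250, 32) [417.6 463.5  32. ]
pump
(680, 135, 113) [ 556.9 -254.   113. ]
flask
(565, 85, 30) [ 652.2 -105.7   30. ]
wash
(130, 265, 80) [394.9 524.6  80. ]
beaker
(545, 183, 60) [500.2 -66.6  60. ]
yellow
(445, 162, 9) [542.2  77.8   9. ]
(475, 182, 9) [510.8  33.4   9. ]
(435, 242, 9) [422.2  95.4   9. ]
(402, 220, 9) [456.1 144.    9. ]
[[  -0.     0.9    0.4  267.2]
 [   0.     0.4   -0.9 -564.8]
 [  -1.     0.    -0.   239.2]
 [   0.     0.     0.     1. ]]
```

```bash
cat >> h.py <<'E'
S0q=np.array([-1.235,0.491,1.559,0,1.092,-0.106])
def wr(q): return (R.from_euler('z',q[0])*R.from_euler('y',q[1]+q[2])*R.from_euler('z',q[3])*R.from_euler('y',q[4])*R.from_euler('z',q[5])).as_matrix()
C=wr(S0q).T@Rm([3.03816833, 1.56967263, 1.90919469])
def ori(az,lean,flip=1):
    # horizontal direction az (deg) = push dir; tool x leans so it points down and toward az by lean; tool y along flip*horizontal
    a=np.radians(az);l=np.radians(lean);h=np.array([np.cos(a),np.sin(a),0]);z=np.array([0,0,1.])
    x=np.sin(l)*h-np.cos(l)*z; y=flip*(np.cos(l)*h+np.sin(l)*z); return np.column_stack([x,y,np.cross(x,y)])
def wristq(M,j1,j23):
    A=(R.from_euler('z',j1)*R.from_euler('y',j23)).as_matrix().T@M@C.T
    e=R.from_matrix(A).as_euler('ZYZ'); return [e,np.array([e[0]+np.pi,-e[1],e[2]+np.pi])]
E
python3 - <<'E'
from h import *
np.set_printoptions(precision=2,suppress=True)
print(C)
for az,j1 in ((85,0.45),(45,-0.75),(170,-.4),(-10,-.4)):
  for fl in (1,-1):
    for lean in (0,15,30): print(az,fl,lean,wristq(ori(az,lean,fl),j1,2.1)[0])
E
```

```text
[[ 0.  0. -1.]
 [ 0.  1.  0.]
 [ 1. -0.  0.]]
85 1 0 [-0.    1.04  0.54]
85 1 15 [0.28 0.92 0.38]
85 1 30 [0.61 0.85 0.17]
85 -1 0 [ 0.    1.04 -2.6 ]
85 -1 15 [ 0.28  0.93 -2.76]
85 -1 30 [ 0.61  0.85 -2.97]
45 1 0 [-0.    1.04  0.04]
45 1 15 [ 0.3   1.05 -0.12]
45 1 30 [ 0.59  1.1  -0.26]
45 -1 0 [ 0.    1.04 -3.11]
45 -1 15 [0.3  1.05 3.02]
45 -1 30 [0.59 1.1  2.89]
170 1 0 [ 0.    1.04 -1.8 ]
170 1 15 [-0.06  1.3  -1.77]
170 1 30 [-0.11  1.55 -1.77]
170 -1 0 [-0.    1.04  1.35]
170 -1 15 [-0.06  1.3   1.37]
170 -1 30 [-0.11  1.55  1.38]
-10 1 0 [-0.    1.04  1.35]
-10 1 15 [0.08 0.79 1.3 ]
-10 1 30 [0.22 0.54 1.19]
-10 -1 0 [ 0.    1.04 -1.8 ]
-10 -1 15 [ 0.08  0.79 -1.85]
-10 -1 30 [ 0.22  0.54 -1.96]
```

```bash
cat >> h.py <<'E'
from scipy.spatial.transform import Slerp
def plan(p,M,n=None):
    T=tool(); p=np.array(p,float); d=p-T[:3,3]; Q=R.from_matrix(T[:3,:3]); G=R.from_matrix(M)
    ang=(Q.inv()*G).magnitude(); k=max(np.linalg.norm(d)/55,ang/0.16); n=n or max(1,int(np.ceil(k)))
    sl=Slerp([0,1],R.from_quat([Q.as_quat(),G.as_quat()])); out=[]
    for i in range(n):
        a,b=sl(i/n),sl((i+1)/n); out.append([*(round(float(v),1) for v in a.inv().apply(d/n)),*(round(float(v),3) for v in (a.inv()*b).as_rotvec())])
    print('dist %.1f ang %.3f n %d'%(np.linalg.norm(d),ang,n))
    for r in out: print(r)
def st():
    s=env.state(); print('t %.2f'%s['t'],'q',s['joints'].round(2),'p',s['eef_pos'].round(1),'F',s['ft_force'].round(1),'op %.1f'%(s['opening']*95))
E
python3 - <<'E'
from h import *
plan([420,-330,360],ori(80,0)); st()
E
```

```text
dist 305.1 ang 0.954 n 6
[-20.1, 39.8, -24.5, -0.159, -0.0, -0.0]
[-20.1, 43.1, -17.9, -0.159, -0.0, -0.0]
[-20.1, 45.4, -10.8, -0.159, -0.0, -0.0]
[-20.1, 46.6, -3.5, -0.159, -0.0, -0.0]
[-20.1, 46.5, 3.9, -0.159, -0.0, -0.0]
[-20.1, 45.3, 11.2, -0.159, -0.0, -0.0]
t 0.15 q [-1.23  0.49  1.56  0.    1.09 -0.11] p [ 267.2 -564.8  239.2] F [ 0.2 -0.5  0. ] op 94.9
```

step_arm(rows=[[-20,40,-24.5,-0.16,0,0],[-20,43,-18,-0.16,0,0],[-20,45,-11,-0.16,0,0],[-20,46.5,-3.5,-0.16,0,0],[-20,46.5,4,-0.16,0,0],[-20,45,11,-0.16,0,0],[0,0,0,0,0,0],[0,0,0,0,0,0]])

```text
t: 1.15
eef_pos: [419.7, -321.5, 361.0]
tcp_rot: [2.017, 1.566, 1.877]
ft_force: [-0.3, -0.2, 0.8]
opening: 0.999
```

```bash
python3 - <<'E'
from h import *
snap('wrist','w1'); st(); print(tool()[:3,:3].round(3))
E
```

```text
t 1.20 q [-0.78  0.25  1.61  0.    1.29 -0.64] p [ 419.6 -321.6  361.1] F [ 0.3  0.3 -0. ] op 94.7
[[-0.001  0.14   0.99 ]
 [ 0.005  0.99  -0.14 ]
 [-1.     0.004 -0.002]]
```

View pics/w1.png

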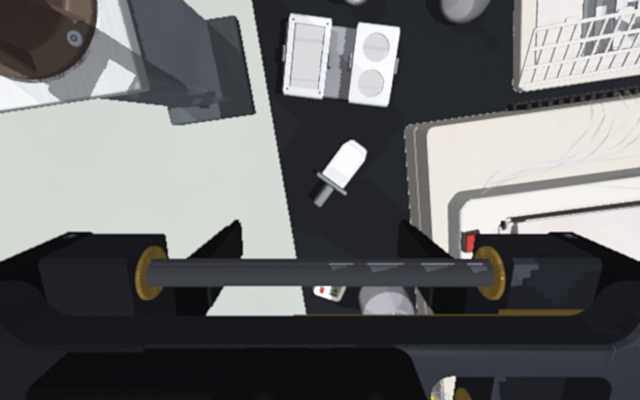

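```bash
python3 - <<'E'
import cv2
t=cv2.imread("pics/w1.png")
cv2.imwrite("pics/w1c.png",cv2.resize(t[0:215,265:415],None,fx=2.75,fy=2.75,interpolation=cv2.INTER_CUBIC)) 
cv2.imwrite("pics/w1d.png",cv2.resize(t[130:215,295:385],None,fx=6,fy=6,interpolation=cv2.INTER_CUBIC)) 
E
```

```text
(no output)
```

View pics/w1c.png

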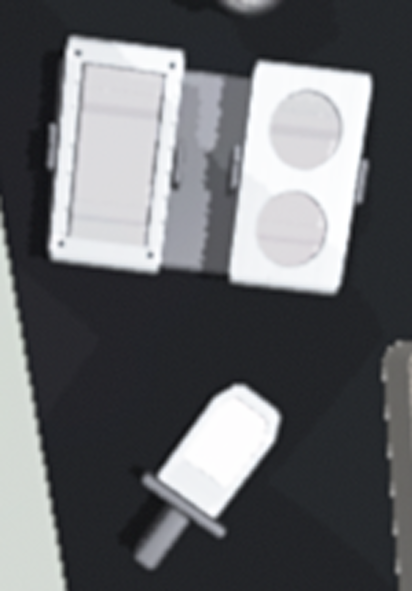

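View pics/w1d.png

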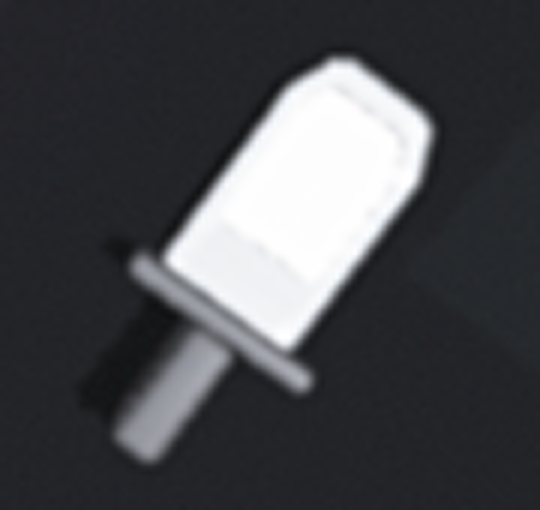

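```bash
python3 - <<'E'
from h import *
np.set_printoptions(precision=1,suppress=True)
T=np.load('pics/w1.npy')
f=lambda x,y,z:onz('wrist',295+x/6,130+y/6,z,T)
tip=(f(330,58,5)+f(432,130,5))/2; print('tip',f(330,58,5),f(432,130,5),tip)
l0,l1,r0,r1=f(165,258,5),f(288,95,5),f(290,350,5),f(415,190,5)
print('edges',l0,l1,r0,r1)
sh=(f(140,258,20)+f(305,383,20))/2;print('shoulder',f(140,258,20),f(305,383,20),sh)
he=f(137,447,28);print('handle end',he)
for n,a,b in (('blade L',l0,l1),('blade R',r0,r1),('axis',he,tip)): print(n,np.degrees(np.arctan2(*(b-a)[1::-1])))
a,b=f(140,258,20),f(305,383,20); d=a-b; print(np.degrees(np.arctan2(*d[1::-1]))-90)
g=lambda x,y,z:onz('wrist',265+x/2.75,0+y/2.75,z,T)
print('plate')
P=[g(*c,39) for c in [(67,37),(184,50),(159,272),(49,259)]]
for p in P:print(p)
print(sum(P)/4)
for a,b in((0,3),(1,2)): d=P[a]-P[b];print(np.degrees(np.arctan2(*d[1::-1])),np.linalg.norm(d))
print('spare')
P=[g(*c,39) for c in [(255,61),(371,74),(338,294),(229,281)]]
for p in P:print(p)
print(sum(P)/4)
for a,b in((0,3),(1,2)): d=P[a]-P[b];print(np.degrees(np.arctan2(*d[1::-1])),np.linalg.norm(d))
E
```

```text
tip [ 473.6 -286.8    5. ] [ 499.6 -310.4    5. ] [ 486.6 -298.6    5. ]
edges [ 420.8 -335.9    5. ] [ 460.9 -295.2    5. ] [ 452.8 -367.3    5. ] [ 493.2 -326.4    5. ]
shoulder [ 414.2 -332.4   20. ] [ 455.1 -373.9   20. ] [ 434.6 -353.2   20. ]
handle end [ 406.2 -383.7   28. ]
blade L 45.36076853665334
blade R 45.37645225365787
axis 46.60486407943613
44.59036988659378
plate
[406.1 -99.3  39. ]
[ 464.6 -113.6   39. ]
[ 437.1 -219.2   39. ]
[ 378.8 -204.3   39. ]
[ 421.6 -159.1   39. ]
75.44149772015307 108.4047697577231
75.42724924738934 109.15914281218738
spare
[ 500.1 -123.7   39. ]
[ 558.7 -138.    39. ]
[ 532.7 -244.2   39. ]
[ 474.3 -229.1   39. ]
[ 516.5 -183.7   39. ]
76.28676475058302 108.57894917445212
76.25830357420274 109.34166092670833
```

```bash
cat >> h.py <<'E'
def gplan(g,M,n=None):
    p=np.array(g,float)-6*M[:,0]; print('TCP',p.round(1)); plan(p,M,n)
E
python3 - <<'E'
from h import *
M=ori(45.3,30)
gplan([413.9,-373.1,95],M)
E
```

```text
TCP [ 411.8 -375.2  100.2]
dist 266.4 ang 0.819 n 6
[43.4, -9.2, 0.0, 0.104, -0.028, 0.084]
[42.5, -12.8, -0.0, 0.104, -0.028, 0.084]
[41.3, -16.3, 0.3, 0.104, -0.028, 0.084]
[39.8, -19.6, 1.0, 0.104, -0.028, 0.084]
[38.1, -22.7, 2.1, 0.104, -0.028, 0.084]
[36.1, -25.6, 3.6, 0.104, -0.028, 0.084]
```

step_arm(rows=[[43.5,-9,0,0.104,-0.028,0.084],[42.5,-13,0,0.104,-0.028,0.084],[41.5,-16,0.5,0.104,-0.028,0.084],[40,-19.5,1,0.104,-0.028,0.084],[38,-22.5,2,0.104,-0.028,0.084],[36,-25.5,3.5,0.104,-0.028,0.084],[0,0,0,0,0,0]], grip=45)

```text
t: 2.08
eef_pos: [406.7, -380.7, 89.1]
tcp_rot: [1.595, 1.032, 0.774]
ft_force: [0.4, 0.4, -0.2]
opening: 0.473
```

```bash
python3 - <<'E'
from h import *
snap('wrist','w2'); st(); print(tool()[:3,:3].round(3))
M=ori(45.3,30)
gplan([413.9,-373.1,27],M)
E
```

```text
t 2.12 q [-1.09  0.65  1.86  0.67  0.91 -0.77] p [ 407.5 -380.9   91.1] F [-0.1  0.1  0.2] op 45.2
[[ 0.367  0.628  0.686]
 [ 0.356  0.586 -0.728]
 [-0.859  0.512 -0.009]]
TCP [ 411.8 -375.2   32.2]
dist 59.3 ang 0.038 n 2
[27.1, -12.1, -0.4, -0.017, 0.005, -0.007]
[27.2, -11.9, -0.4, -0.017, 0.005, -0.007]
```

View pics/w2.png

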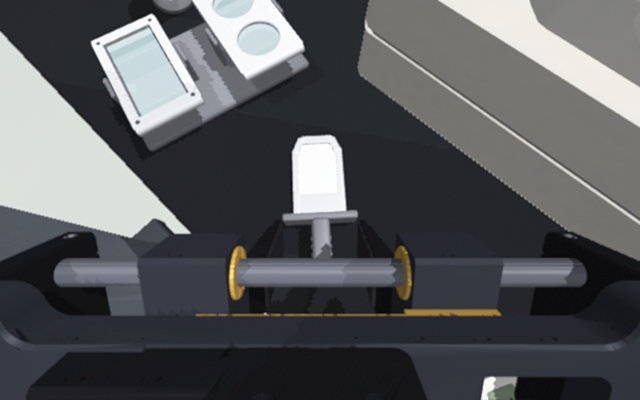

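step_arm(rows=[[18,-8,0,-0.01,0.003,-0.005],[18,-8,0,-0.01,0.003,-0.005],[15,-7,0,-0.01,0.003,-0.005],[0,0,0,0,0,0],[0,0,0,0,0,0]])

```text
t: 2.75
eef_pos: [413.9, -376.5, 36.3]
tcp_rot: [1.558, 1.054, 0.784]
ft_force: [0.9, 0.0, 0.5]
opening: 0.474
```

```bash
python3 - <<'E'
from h import *
snap('wrist','w3'); st(); print(tool()[:3,:3].round(3))
M=ori(45.3,30)
gplan([413.9,-373.1,25],M)
E
```

```text
t 2.80 q [-1.07  0.74  1.88  0.71  0.81 -0.87] p [ 413.8 -376.5   36.3] F [-0.3  0.6 -0.7] op 45.0
[[ 0.35   0.607  0.714]
 [ 0.349  0.623 -0.7  ]
 [-0.869  0.494  0.006]]
TCP [ 411.8 -375.2   30.2]
dist 6.6 ang 0.010 n 1
[5.0, -3.5, -2.4, 0.007, 0.003, 0.007]
```

View pics/w3.png

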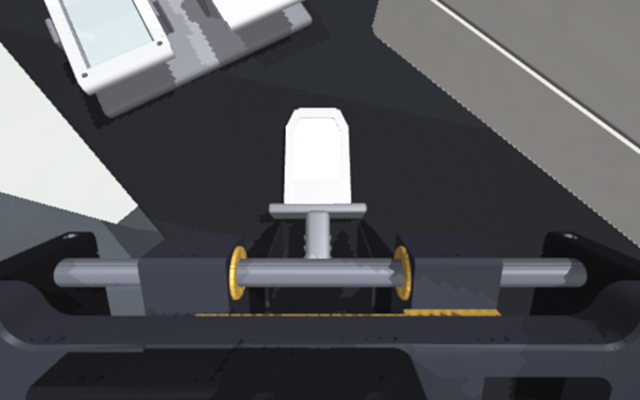

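step_arm(rows=[[5.5,-3.5,-1.5,0.007,0.003,0.007],[0,0,0,0,0,0]])

```text
t: 3.05
eef_pos: [412.6, -375.9, 30.0]
tcp_rot: [1.569, 1.047, 0.788]
ft_force: [0.3, 0.5, 0.2]
opening: 0.473
```

step_arm(rows=[[0,0,0,0,0,0],[0,0,0,0,0,0],[0,0,0,0,0,0],[0,0,0,0,0,0]], grip=0)

```text
t: 3.55
eef_pos: [412.5, -376.2, 30.3]
tcp_rot: [1.568, 1.047, 0.787]
ft_force: [0.1, -0.2, -0.1]
opening: 0.148
```

```bash
python3 - <<'E'
from h import *
snap('wrist','w4'); st(); print(tool()[:3,:3].round(3))
E
```

```text
t 3.60 q [-1.08  0.75  1.88  0.72  0.81 -0.88] p [ 412.5 -376.2   30.4] F [ 0.2  0.4 -0.7] op 13.7
[[ 0.353  0.609  0.71 ]
 [ 0.354  0.616 -0.704]
 [-0.866  0.5    0.002]]
```

View pics/w4.png

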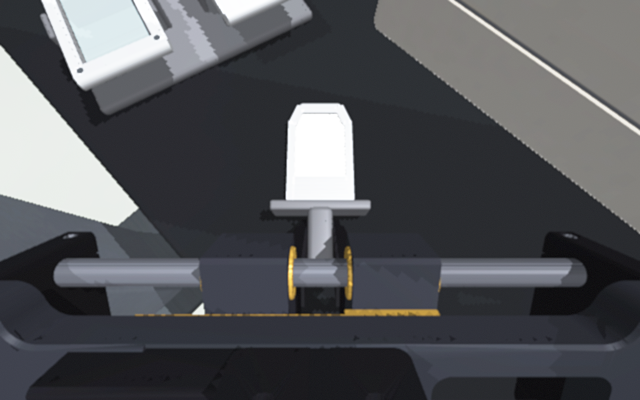

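```bash
python3 - <<'E'
import cv2
t=cv2.imread("pics/w4.png")
cv2.imwrite("pics/w4c.png",cv2.resize(t[95:220,262:382],None,fx=6,fy=6,interpolation=cv2.INTER_CUBIC)[:600]) 
E
```

```text
(no output)
```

View pics/w4c.png

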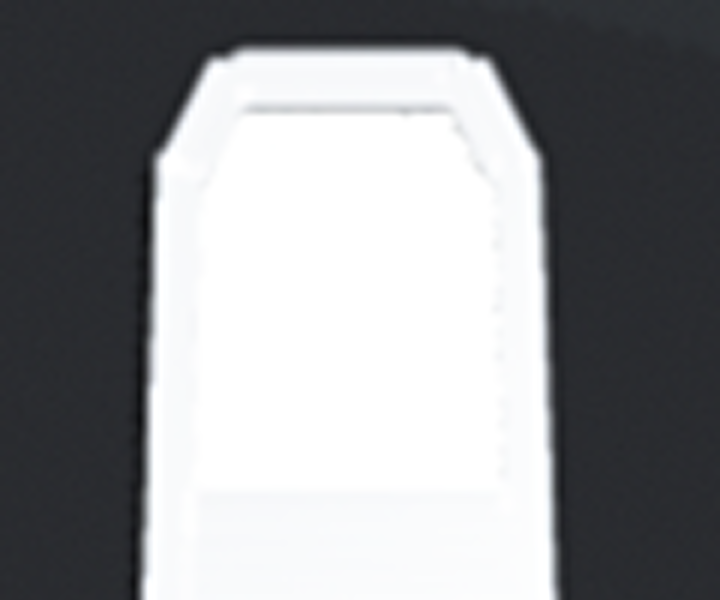

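```bash
python3 - <<'E'
from h import *
np.set_printoptions(precision=1,suppress=True)
T=np.load('pics/w4.npy'); d=np.array([np.cos(np.radians(45.3)),np.sin(np.radians(45.3)),0])
tip=onz('wrist',320.3,103,5,T); sh=onz('wrist',320,201.5,20,T); print(tip,sh)
Ti=np.linalg.inv(T)
for p in (tip,sh): print(Ti[:3,:3]@p+Ti[:3,3])
o=tip-76*d; o[2]=0; print(o, Ti[:3,:3]@o+Ti[:3,3])
o=sh*1.; o[2]=0; print(o, Ti[:3,:3]@o+Ti[:3,3])
gplan(T[:3,3]+6*T[:3,0]+np.array([0,0,150]),T[:3,:3])
E
```

```text
[ 488.4 -298.6    5. ] [ 434.4 -352.8   20. ]
[76.2 81.4 -0.7]
[24.9 22.6 -0.9]
[ 435.  -352.6    0. ] [42.5 13.  -0.7]
[ 434.4 -352.8    0. ] [42.3 12.6 -1. ]
TCP [ 412.5 -376.2  180.3]
dist 150.0 ang 0.000 n 3
[-43.3, 25.0, 0.1, 0.0, 0.0, 0.0]
[-43.3, 25.0, 0.1, 0.0, 0.0, 0.0]
[-43.3, 25.0, 0.1, 0.0, 0.0, 0.0]
```

```bash
python3 - <<'E'
from h import *
np.set_printoptions(precision=1,suppress=True)
print(tri([ray('side',343.2,164.8),ray('top',313.6,173.3)]))
print('beaker rim',tri([ray('side',260+142/2.5,80+382/2.5),ray('top',145+545/2.58,140+175/2.58)]))
print('ring center',tri([ray('side',260+99/2.5,80+153/2.5),ray('top',145+248/2.58,140+197/2.58)]))
E
```

```text
[611.8  88.  232.9]
beaker rim [510.  -67.3  57.6]
ring center [476.4 335.8 195.4]
```

step_arm(rows=[[-25,14.5,0,0,0,0],[-43,25,0,0,0,0],[-43,25,0,0,0,0],[-35,20,0,0,0,0]])

```text
t: 4.1
eef_pos: [411.8, -375.1, 200.8]
tcp_rot: [1.582, 1.046, 0.799]
ft_force: [0.6, -0.9, -0.2]
opening: 0.144
```

```bash
python3 - <<'E'
from h import *
plan([410,30,230],ori(82,30))
E
```

```text
dist 406.2 ang 0.642 n 8
[14.9, 32.7, -35.8, -0.07, 0.04, -0.0]
[16.3, 35.1, -32.9, -0.07, 0.04, -0.0]
[17.5, 37.3, -29.7, -0.07, 0.04, -0.0]
[18.6, 39.3, -26.3, -0.07, 0.04, -0.0]
[19.6, 41.0, -22.7, -0.07, 0.04, -0.0]
[20.4, 42.4, -19.0, -0.07, 0.04, -0.0]
[21.0, 43.6, -15.2, -0.07, 0.04, -0.0]
[21.5, 44.6, -11.3, -0.07, 0.04, -0.0]
```

step_arm(rows=[[15,32.5,-36,-0.07,0.04,0],[16,35,-33,-0.07,0.04,0],[17.5,37.5,-30,-0.07,0.04,0],[18.5,39.5,-26,-0.07,0.04,0],[19.5,41,-22.5,-0.07,0.04,0],[20.5,42.5,-19,-0.07,0.04,0],[21,43.5,-15,-0.07,0.04,0],[21.5,44.5,-11.5,-0.07,0.04,0]])

```text
t: 5.1
eef_pos: [405.4, 38.5, 232.8]
tcp_rot: [1.56, 1.051, 1.44]
ft_force: [0.3, -0.8, -0.5]
opening: 0.147
```

step_arm(rows=[[0,0,0,0,0,0],[0,0,0,0,0,0]])

```text
t: 5.35
eef_pos: [404.7, 41.1, 233.2]
tcp_rot: [1.559, 1.051, 1.445]
ft_force: [0.2, -0.0, 0.3]
opening: 0.147
```

```bash
python3 - <<'E'
from h import *
snap('wrist','w5'); st(); print(tool()[:3,:3].round(3))
E
```

```text
t 5.40 q [-0.37  0.23  2.13  0.6   1.01 -0.64] p [404.7  40.8 233.1] F [-0.2 -0.4 -0.6] op 13.9
[[ 0.063  0.098  0.993]
 [ 0.493  0.862 -0.117]
 [-0.868  0.497  0.006]]
```

View pics/w5.png

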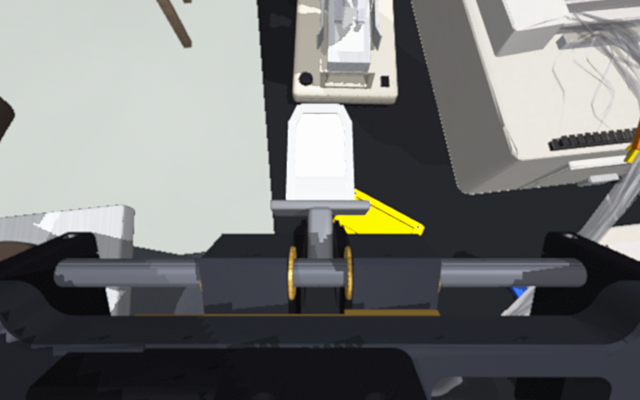

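```bash
python3 - <<'E'
import cv2
t=cv2.imread("pics/w5.png")
cv2.imwrite("pics/w5c.png",cv2.resize(t[0:110,280:410],None,fx=5.4,fy=5.4,interpolation=cv2.INTER_CUBIC)) 
E
```

```text
(no output)
```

View pics/w5c.png

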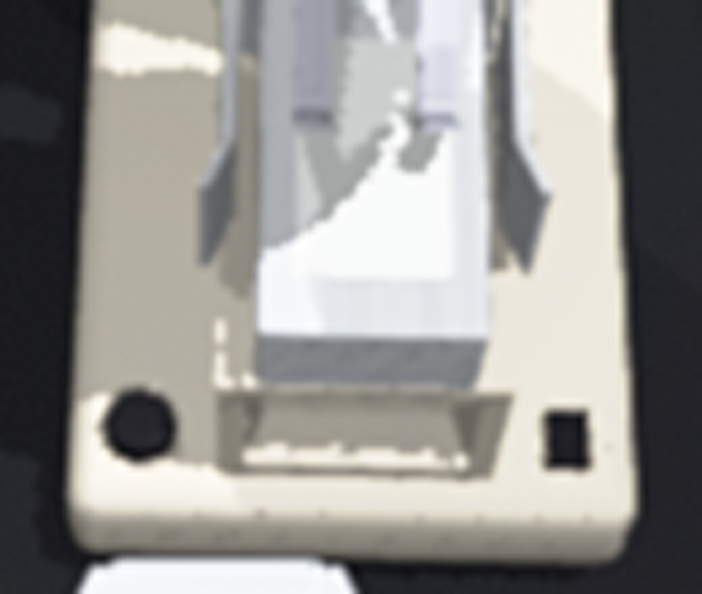

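```bash
cat > s.py <<'E'
from h import *
np.set_printoptions(precision=1,suppress=True)
def az(a,b): d=b-a; return np.degrees(np.arctan2(d[1],d[0]))
E
python3 - <<'E'
from s import *
T=np.load('pics/w5.npy')
g=lambda x,y,z:onz('wrist',280+(x+.5)/5.4-.5,(y+.5)/5.4-.5,z,T)
a,b=g(255,338,85),g(487,338,85);print('stage',a,b,(a+b)/2,np.linalg.norm(a-b),az(b,a)-90)
c,d=g(257,120,85),g(486,120,85);print(c,d,'deck az',az(a,c),az(b,d), az((a+b)/2,(c+d)/2))
a,b=g(70,515,32),g(637,520,32);print('foot',a,b,(a+b)/2,np.linalg.norm(a-b),az(b,a)-90)
c,d=g(94,30,32),g(612,30,32);print(c,d,np.linalg.norm(c-d),az(a,c),az(b,d),az((a+b)/2,(c+d)/2))
a,b=g(240,465,37),g(470,465,37);print('slotbottom',a,b,(a+b)/2,np.linalg.norm(a-b))
a,b=g(295,118,86),g(335,118,86);c,d=g(418,118,86),g(455,118,86);print('toes',(a+b)/2,(c+d)/2,np.linalg.norm(a-b))
E
```

```text
stage [441.7 284.7  85. ] [494.4 278.9  85. ] [468.  281.8  85. ] 53.05185394078673 83.69430862268433
[449.6 346.1  85. ] [504.1 340.1  85. ] deck az 82.5820658090426 81.02001878613495 81.80024542060292
foot [394.5 280.   32. ] [540.1 262.2  32. ] [467.3 271.1  32. ] 146.66678232329718 83.05878150940177
[415.7 437.2  32. ] [562.7 421.2  32. ] 147.88196918076014 82.32909574856777 81.90865580250792 82.11760222655445
slotbottom [439.4 286.4  37. ] [498.3 279.8  37. ] [468.8 283.1  37. ] 59.28272528869071
toes [463.3 344.1  86. ] [492.1 341.   86. ] 9.529651561867396
```

```bash
cat >> s.py <<'E'
O=np.array([468.4,282.3,0]); AZ=82.3
def setst(o,a):
    global O,AZ; O=np.array([o[0],o[1],0.]);AZ=a
def W(x,y,z):
    a=np.radians(AZ); return O+np.array([x*np.cos(a)-y*np.sin(a), x*np.sin(a)+y*np.cos(a), z])
def inst(p):
    a=np.radians(AZ); d=np.array(p)-O; return np.array([d[0]*np.cos(a)+d[1]*np.sin(a),-d[0]*np.sin(a)+d[1]*np.cos(a),d[2]])
od=np.array([42.4,12.8,-0.9])
def dplan(x,y,z,n=None,lean=30,daz=0):
    M=ori(AZ+daz,lean); plan(W(x,y,z)-M@od,M,n)
E
python3 - <<'E'
from s import *
st()
T=tool(); M=ori(az(T[:3,3],T[:3,3]+T[:3,0]),30) 
print('lean',np.degrees(np.arccos(-T[2,0])), 'az x',np.degrees(np.arctan2(T[1,0],T[0,0])),'roll z',T[2,2])
o=T[:3,3]+T[:3,:3]@od; a=np.radians(np.degrees(np.arctan2(T[1,0],T[0,0])));d=np.array([np.cos(a),np.sin(a),0])
print(o, 'proj tip', proj('wrist',o+76*d+[0,0,5],T),'seen 320.3,103')
dplan(-105,0,47)
E
```

```text
t 5.40 q [-0.4  0.2  2.1  0.6  1.  -0.6] p [404.7  40.8 233.1] F [-0.2 -0.4 -0.6] op 13.9
lean 29.79177319133164 az x 82.75184895124838 roll z 0.005548017643816738
[407.7  72.9 202.7] proj tip (np.float64(321.0359008547783), np.float64(103.93184879595557)) seen 320.3,103
dist 193.7 ang 0.019 n 4
[47.5, 4.5, 8.2, 0.005, -0.001, 0.001]
[47.5, 4.5, 8.1, 0.005, -0.001, 0.001]
[47.5, 4.5, 8.0, 0.005, -0.001, 0.001]
[47.5, 4.5, 8.0, 0.005, -0.001, 0.001]
```

step_arm(rows=[[47.5,4.5,8,0.005,-0.001,0.001],[47.5,4.5,8,0.005,-0.001,0.001],[47.5,4.5,8,0.005,-0.001,0.001],[40,4.5,8,0.005,-0.001,0.001],[0,0,0,0,0,0],[0,0,0,0,0,0]])

```text
t: 6.15
eef_pos: [455.6, 136.3, 79.5]
tcp_rot: [1.567, 1.05, 1.415]
ft_force: [0.9, -0.4, -0.2]
opening: 0.148
```

```bash
python3 - <<'E'
from s import *
im,T=snap('wrist','w6'); st(); dplan(-105,0,47)
cv2.imwrite("pics/w6c.png",cv2.resize(im[0:215,240:420],None,fx=2.75,fy=2.75,interpolation=cv2.INTER_CUBIC)) 
E
```

```text
t 6.20 q [-0.1  0.6  2.2  1.   0.6 -0.9] p [455.7 136.3  79.7] F [-0.8  0.5 -1.2] op 14.0
dist 11.2 ang 0.019 n 1
[6.5, 6.6, -6.3, -0.015, 0.011, 0.003]
```

View pics/w6c.png

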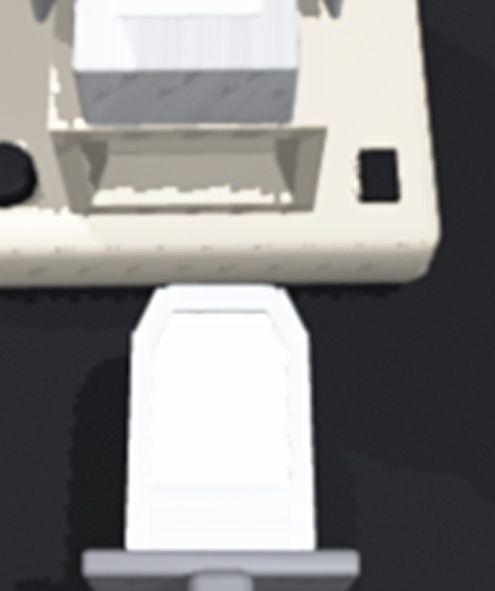

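```bash
python3 - <<'E'
from s import *
T=np.load('pics/w6.npy')
k=2.75
g=lambda x,y,z:onz('wrist',240+(x+.5)/k-.5,(y+.5)/k-.5,z,T)
a,b=g(77,69,85),g(298,69,85);print('stage',a,b,(a+b)/2,np.linalg.norm(a-b),az(b,a)-90)
a,b=g(50,128,62),g(326,128,62);print('beveltop',a,b,(a+b)/2,np.linalg.norm(a-b),az(b,a)-90)
a,b=g(84,210,37),g(312,210,37);print('bevelbot',a,b,(a+b)/2,np.linalg.norm(a-b),az(b,a)-90)
a,b=g(160,286,52),g(280,286,52);print('tip',a,b,(a+b)/2,np.linalg.norm(a-b),az(b,a)-90,inst((a+b)/2))
a,b=g(127,545,52),g(315,545,52);print('bladeback',a,b,(a+b)/2,np.linalg.norm(a-b),az(b,a)-90,inst((a+b)/2))
o=T[:3,3]+T[:3,:3]@od;print('pred origin',o,inst(o),'az',np.degrees(np.arctan2(T[1,0],T[0,0])))
E
```

```text
stage [443.6 285.9  85. ] [494.7 278.2  85. ] [469.1 282.1  85. ] 51.75141484088779 81.43250562447386
beveltop [433.2 291.9  62. ] [504.9 281.1  62. ] [469.1 286.5  62. ] 72.51738682385634 81.41792341492356
bevelbot [437.5 285.3  37. ] [502.9 275.4  37. ] [470.2 280.4  37. ] 66.1935000823191 81.39875901286712
tip [455.7 247.3  52. ] [486.7 242.6  52. ] [471.2 245.   52. ] 31.341804604688697 81.3820486944264 [-36.6  -7.8  52. ]
bladeback [438.7 178.9  52. ] [483.  172.2  52. ] [460.8 175.6  52. ] 44.757709639446055 81.33161900230746 [-106.8   -6.8   52. ]
pred origin [459.6 168.3  49.1] [-114.2   -6.6   49.1] az 81.08581769106257
```

```bash
sed -i 's/^O=.*/O=np.array([468.9,282.2,0]); AZ=82.0/' s.py; python3 - <<'E'
from s import *
dplan(-82,0,47)
E
```

```text
dist 32.8 ang 0.014 n 1
[18.0, 26.6, -6.8, -0.01, 0.009, 0.003]
```

step_arm(rows=[[9,13,-3.5,-0.005,0.005,0.002],[9,13.5,-3.5,-0.005,0.005,0.002],[0,0,0,0,0,0]])

```text
t: 6.58
eef_pos: [454.1, 169.9, 79.5]
tcp_rot: [1.566, 1.046, 1.426]
ft_force: [0.1, -0.1, 0.1]
opening: 0.146
```

```bash
python3 - <<'E'
from s import *
im,T=snap('wrist','w7'); st(); dplan(-82,0,47)
o=T[:3,3]+T[:3,:3]@od;print('pred origin',o,inst(o),'az',np.degrees(np.arctan2(T[1,0],T[0,0])))
cv2.imwrite("pics/w7c.png",cv2.resize(im[0:215,240:420],None,fx=2.75,fy=2.75,interpolation=cv2.INTER_CUBIC)) 
E
```

```text
t 6.62 q [-0.   0.6  2.2  1.1  0.6 -0.9] p [454.2 169.5  79.4] F [-0.2 -0.1  0. ] op 13.7
dist 2.2 ang 0.003 n 1
[1.5, -1.6, -0.2, 0.0, 0.003, -0.002]
pred origin [457.8 202.   49.2] [-81.   -0.2  49.2] az 81.71475653409725
```

View pics/w7c.png

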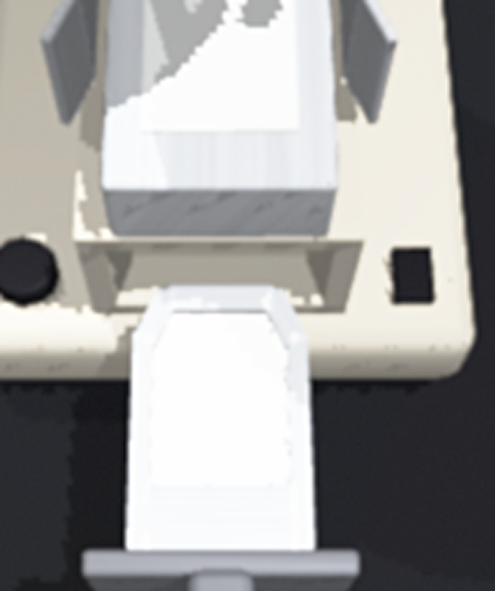

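```bash
python3 - <<'E'
from s import *
dplan(-50,0,47,3)
E
```

```text
dist 31.4 ang 0.003 n 3
[5.9, 8.7, -0.1, 0.0, 0.001, -0.001]
[5.9, 8.7, -0.1, 0.0, 0.001, -0.001]
[5.8, 8.7, -0.1, 0.0, 0.001, -0.001]
```

step_arm(rows=[[6,8.5,0,0,0.001,0],[6,8.5,0,0,0.001,0],[6,9,0,0,0.001,0],[0,0,0,0,0,0]])

```text
t: 7.12
eef_pos: [459.0, 203.0, 76.8]
tcp_rot: [1.571, 1.046, 1.432]
ft_force: [0.2, -0.6, -0.6]
opening: 0.142
```

```bash
python3 - <<'E'
from s import *
T=tool(); st(); dplan(-15,0,47,4)
o=T[:3,3]+T[:3,:3]@od;print('pred origin',o,inst(o),'az',np.degrees(np.arctan2(T[1,0],T[0,0])))
E
```

```text
t 7.12 q [ 0.   0.6  2.2  1.1  0.6 -0.8] p [459.  203.   76.8] F [ 0.2 -0.6 -0.6] op 13.5
dist 32.5 ang 0.002 n 4
[4.0, 7.1, -0.1, 0.0, -0.0, -0.0]
[4.0, 7.1, -0.1, 0.0, -0.0, -0.0]
[4.0, 7.1, -0.1, 0.0, -0.0, -0.0]
[4.0, 7.1, -0.1, 0.0, -0.0, -0.0]
pred origin [462.6 235.2  46.5] [-47.5  -0.3  46.5] az 82.04487043476075
```

No contact force; continue.

step_arm(rows=[[4,7,0,0,0,0],[4,7,0,0,0,0],[4,7,0,0,0,0],[4,7,0,0,0,0],[0,0,0,0,0,0]])

```text
t: 7.75
eef_pos: [463.8, 237.2, 77.0]
tcp_rot: [1.571, 1.046, 1.432]
ft_force: [0.2, -0.1, -0.2]
opening: 0.147
```

```bash
python3 - <<'E'
from s import *
im,T=snap('wrist','w8'); st(); dplan(1,0,47,4)
o=T[:3,3]+T[:3,:3]@od;print('pred origin',o,inst(o),'az',np.degrees(np.arctan2(T[1,0],T[0,0])))
cv2.imwrite("pics/w8c.png",cv2.resize(im[0:215,240:420],None,fx=2.75,fy=2.75,interpolation=cv2.INTER_CUBIC)) 
E
```

```text
t 7.80 q [ 0.1  0.6  2.1  1.1  0.6 -0.8] p [463.8 237.   77. ] F [-0.   0.7 -0.6] op 13.7
dist 14.2 ang 0.002 n 4
[1.7, 3.1, -0.1, 0.0, -0.0, -0.0]
[1.7, 3.1, -0.1, 0.0, -0.0, -0.0]
[1.7, 3.1, -0.1, 0.0, -0.0, -0.0]
[1.7, 3.1, -0.1, 0.0, -0.0, -0.0]
pred origin [467.4 269.4  46.7] [-12.9  -0.3  46.7] az 82.04388055253547
```

View pics/w8c.png

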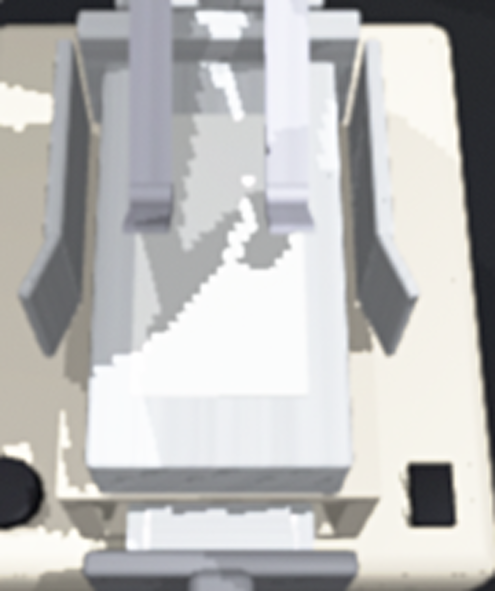

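step_arm(rows=[[2,3.5,0,0,0,0],[2,3.5,0,0,0,0],[1.5,2.5,0,0,0,0],[1,1.7,0,0,0,0]])

```text
t: 8.3
eef_pos: [465.6, 249.3, 76.9]
tcp_rot: [1.57, 1.048, 1.43]
ft_force: [-6.4, -24.9, 13.4]
opening: 0.144
```

step_arm(rows=[[1,1.7,0,0,0,0],[0.5,0.9,0,0,0,0]])

```text
t: 8.55
eef_pos: [465.6, 249.7, 76.9]
tcp_rot: [1.566, 1.052, 1.425]
ft_force: [-2.6, -10.9, 5.6]
opening: 0.146
```

```bash
python3 - <<'E'
from s import *
im,T=snap('wrist','w9'); st()
o=T[:3,3]+T[:3,:3]@od;print('pred origin',o,inst(o),'az',np.degrees(np.arctan2(T[1,0],T[0,0])))
cv2.imwrite("pics/w9c.png",cv2.resize(im[0:215,240:420],None,fx=2.75,fy=2.75,interpolation=cv2.INTER_CUBIC)) 
E
```

```text
t 8.60 q [ 0.1  0.6  2.1  1.1  0.6 -0.7] p [465.6 249.7  76.9] F [ -4.5 -15.4   6.6] op 13.9
pred origin [469.3 281.6  46.5] [-0.5 -0.5 46.5] az 81.6492729593291
```

View pics/w9c.png

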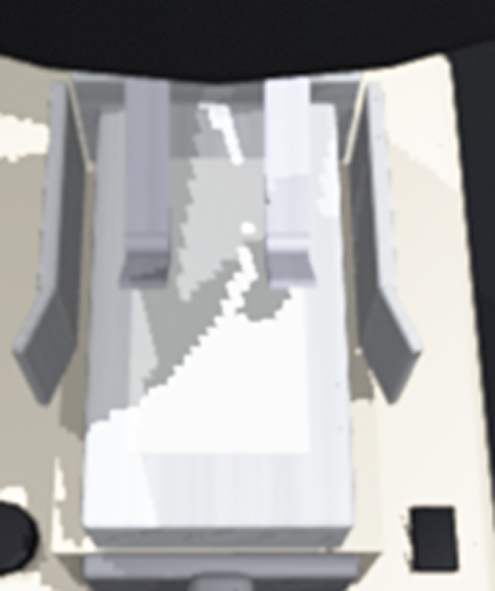

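step_arm(rows=[[0,0,0,0,0,0],[0,0,0,0,0,0],[0,0,0,0,0,0]], grip=40)

```text
t: 8.98
eef_pos: [465.8, 249.7, 77.1]
tcp_rot: [1.565, 1.052, 1.424]
ft_force: [1.5, 0.5, -0.1]
opening: 0.395
```

step_arm(rows=[[-15,0,0,0,0,0],[-30,-5,0,0,0,0],[-40,-15,0,0,0,0],[-40,-30,0,0,0,0],[0,0,0,0,0,0]])

```text
t: 9.6
eef_pos: [450.2, 143.4, 162.6]
tcp_rot: [1.567, 1.053, 1.428]
ft_force: [-0.3, 0.2, 0.1]
opening: 0.421
```

```bash
python3 - <<'E'
from s import *
im,T=snap('wrist','w10'); st()
E
```

```text
t 9.65 q [-0.1  0.4  2.1  0.8  0.8 -0.6] p [450.1 144.4 162.1] F [ 0.1  0.  -0.3] op 40.0
```

View pics/w10.png

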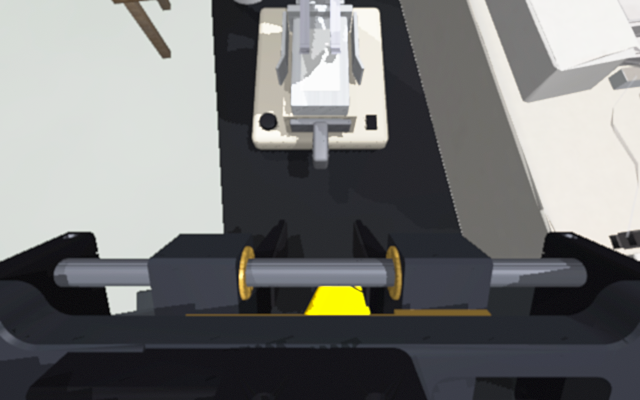

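```bash
python3 - <<'E'
from s import *
for lean in (30,35,40,45):
  print(lean,[w.round(2) for w in wristq(ori(82,lean),0.1,2.7)],[w.round(2) for w in wristq(ori(82,lean),0.0,2.7)])
  print(lean,[w.round(2) for w in wristq(ori(75.5,lean),-.8,2.4)])
c=np.array([421.6,-159.1,0]);a=np.radians(75.6);d=np.array([np.cos(a),np.sin(a),0])
print(c-38*d)
# top view of plate
t=cv2.imread('pics/top0.png')
gplan(c-38*d+[0,0,110],ori(75.6,35))
E
```

```text
30 [array([ 1.1,  0.6, -0.7]), array([ 4.2, -0.6,  2.4])] [array([ 1. ,  0.6, -0.8]), array([ 4.2, -0.6,  2.4])]
30 [array([ 0.5,  1.1, -0.9]), array([ 3.6, -1.1,  2.3])]
35 [array([ 1.2,  0.7, -0.8]), array([ 4.3, -0.7,  2.3])] [array([ 1.1,  0.7, -0.8]), array([ 4.3, -0.7,  2.3])]
35 [array([ 0.6,  1.2, -0.9]), array([ 3.7, -1.2,  2.2])]
40 [array([ 1.3,  0.7, -0.9]), array([ 4.4, -0.7,  2.3])] [array([ 1.2,  0.8, -0.9]), array([ 4.3, -0.8,  2.2])]
40 [array([ 0.6,  1.2, -0.9]), array([ 3.8, -1.2,  2.2])]
45 [array([ 1.4,  0.8, -0.9]), array([ 4.5, -0.8,  2.2])] [array([ 1.3,  0.8, -0.9]), array([ 4.4, -0.8,  2.2])]
45 [array([ 0.7,  1.3, -0.9]), array([ 3.8, -1.3,  2.2])]
[ 412.1 -195.9    0. ]
TCP [ 411.3 -199.2  114.9]
dist 349.1 ang 0.146 n 7
[-18.6, -46.2, 1.3, 0.014, -0.009, 0.013]
[-19.2, -46.0, 2.1, 0.014, -0.009, 0.013]
[-19.8, -45.7, 2.9, 0.014, -0.009, 0.013]
[-20.4, -45.4, 3.7, 0.014, -0.009, 0.013]
[-20.9, -45.0, 4.5, 0.014, -0.009, 0.013]
[-21.5, -44.7, 5.3, 0.014, -0.009, 0.013]
[-22.0, -44.3, 6.0, 0.014, -0.009, 0.013]
```

step_arm(rows=[[-18.5,-46,1.5,0.014,-0.009,0.013],[-19,-46,2,0.014,-0.009,0.013],[-20,-45.5,3,0.014,-0.009,0.013],[-20.5,-45.5,3.5,0.014,-0.009,0.013],[-21,-45,4.5,0.014,-0.009,0.013],[-21.5,-44.5,5.5,0.014,-0.009,0.013],[-22,-44,6,0.014,-0.009,0.013],[0,0,0,0,0,0]], grip=82)

```text
t: 10.65
eef_pos: [414.4, -201.2, 108.6]
tcp_rot: [1.574, 0.954, 1.326]
ft_force: [-0.0, 0.4, 0.4]
opening: 0.863
```

```bash
python3 - <<'E'
from s import *
im,T=snap('wrist','w11'); st()
cv2.imwrite("pics/w11c.png",cv2.resize(im[30:290,160:480],None,fx=2.3,fy=2.3,interpolation=cv2.INTER_CUBIC)) 
E
```

```text
t 10.70 q [-0.9  0.6  2.   0.6  1.  -1.1] p [ 414.2 -199.5  108.8] F [-0.1  0.7  0.4] op 82.0
```

View pics/w11c.png

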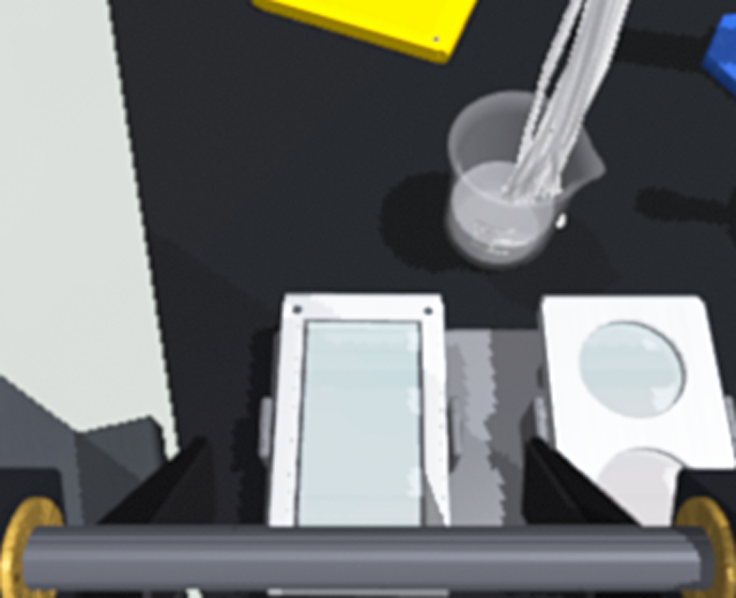

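```bash
python3 - <<'E'
from s import *
T=np.load('pics/w11.npy');k=2.3
g=lambda x,y,z:onz('wrist',160+(x+.5)/k-.5,30+(y+.5)/k-.5,z,T)
a,b=g(284,296,37),g(442,296,37);print(a,b,(a+b)/2,np.linalg.norm(a-b),az(b,a)-90)
c,d=g(271,520,39),g(449,520,39);print(c,d,(c+d)/2,np.linalg.norm(c-d),az(d,c)-90)
m=az((c+d)/2,(a+b)/2);print('axis',m,az(c,a),az(d,b))
for w in (75.6,m):
  e=np.array([np.cos(np.radians(w)),np.sin(np.radians(w)),0]);print('centre',(a+b)/2-55*e,(c+d)/2)
print('tool az',np.degrees(np.arctan2(T[1,0],T[0,0])))
e=g(360,592,36);print('near end',e)
E
```

```text
[406.1 -98.9  37. ] [ 464.2 -113.6   37. ] [ 435.1 -106.2   37. ] 59.930389890355634 75.82507435880649
[ 385.  -181.2   39. ] [ 442.3 -195.7   39. ] [ 413.6 -188.4   39. ] 59.0444194948754 75.8489563991622
axis 75.35947817751492 75.65826039572897 75.06063472291295
centre [ 421.4 -159.5   37. ] [ 413.6 -188.4   39. ]
centre [ 421.2 -159.4   37. ] [ 413.6 -188.4   39. ]
tool az 75.96749075030523
near end [ 408.2 -210.5   36. ]
```

```bash
python3 - <<'E'
from s import *
gplan([412,-196.2,37],ori(75.6,35),4)
E
```

```text
TCP [ 411.1 -199.5   41.9]
dist 67.0 ang 0.009 n 4
[13.5, -9.9, -0.7, 0.001, -0.001, -0.002]
[13.5, -9.8, -0.7, 0.001, -0.001, -0.002]
[13.6, -9.8, -0.7, 0.001, -0.001, -0.002]
[13.6, -9.8, -0.7, 0.001, -0.001, -0.002]
```

step_arm(rows=[[13.5,-10,-0.7,0.001,-0.001,-0.002],[13.5,-10,-0.7,0.001,-0.001,-0.002],[12,-9,-0.7,0.001,-0.001,-0.002],[8,-6,-0.5,0,0,0],[0,0,0,0,0,0],[0,0,0,0,0,0]])

```text
t: 11.45
eef_pos: [411.5, -195.7, 45.4]
tcp_rot: [1.578, 0.958, 1.332]
ft_force: [0.6, 0.8, -0.2]
opening: 0.862
```

```bash
python3 - <<'E'
from s import *
st()
gplan([412,-196.2,36.5],ori(75.6,35),1)
E
```

```text
t 11.45 q [-0.8  0.7  2.   0.7  0.9 -1.1] p [ 411.5 -195.7   45.4] F [ 0.6  0.8 -0.2] op 81.9
TCP [ 411.1 -199.5   41.4]
dist 5.5 ang 0.008 n 1
[1.1, -5.4, 0.6, 0.003, -0.007, -0.002]
```

step_arm(rows=[[1.1,-5.5,0.5,0.003,-0.006,-0.002],[0,0,0,0,0,0]])

```text
t: 11.7
eef_pos: [411.2, -200.2, 41.6]
tcp_rot: [1.57, 0.961, 1.319]
ft_force: [0.4, -0.1, 0.8]
opening: 0.864
```

step_arm(rows=[[0,0,0,0,0,0],[0,0,0,0,0,0],[0,0,0,0,0,0],[0,0,0,0,0,0]], grip=45)

```text
t: 12.2
eef_pos: [411.3, -200.4, 42.0]
tcp_rot: [1.569, 0.962, 1.318]
ft_force: [0.2, 0.1, -0.3]
opening: 0.628
```

```bash
python3 - <<'E'
from s import *
im,T=snap('wrist','w12');st(); print('lean',np.degrees(np.arccos(-T[2,0])),np.degrees(np.arctan2(T[1,0],T[0,0])),T[2,2])
E
```

```text
t 12.25 q [-0.9  0.7  2.   0.7  0.9 -1.2] p [ 411.3 -200.4   42. ] F [0.4 0.1 0.1] op 59.7
lean 34.90457862528139 75.51764627582578 0.0009187140484950285
```

View pics/w12.png

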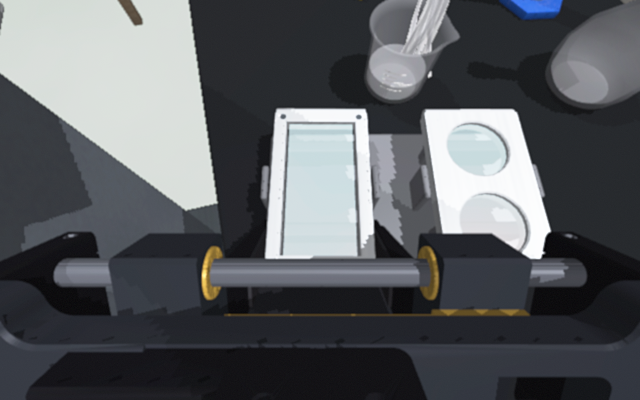

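```bash
python3 - <<'E'
from s import *
T=np.load('pics/w12.npy');Ti=np.linalg.inv(T)
im=cv2.imread('pics/w12.png');g=im[110:235,240:400].max(2).astype(int)
for r in (112,116,130,150,180,210):
  row=im[r,255:390].max(1); w=np.where(row>150)[0]; print(r,255+w.min(),255+w.max())
a=onz('wrist',322,109,36,T);e=np.array([np.cos(np.radians(75.5)),np.sin(np.radians(75.5)),0])
o=a-55*e;o[2]=30;print(o,Ti[:3,:3]@o+Ti[:3,3])
plan(T[:3,3]+[0,0,150],T[:3,:3])
E
```

```text
112 276 365
116 275 366
130 274 367
150 272 389
180 265 389
210 268 389
[ 422.3 -158.7   30. ] [34.5 28.5  0.3]
dist 150.0 ang 0.000 n 3
[-41.0, 28.6, 0.0, -0.0, 0.0, -0.0]
[-41.0, 28.6, 0.0, -0.0, 0.0, -0.0]
[-41.0, 28.6, 0.0, -0.0, 0.0, -0.0]
```

step_arm(rows=[[-20,14,0,0,0,0],[-41,28.5,0,0,0,0],[-41,28.5,0,0,0,0],[-35,24.5,0,0,0,0],[0,0,0,0,0,0]])

```text
t: 12.88
eef_pos: [410.9, -200.4, 213.4]
tcp_rot: [1.573, 0.962, 1.321]
ft_force: [-0.8, -0.1, -0.8]
opening: 0.624
```

```bash
cat >> s.py <<'E'
op=np.array([34.5,28.5,0.0])
def pplan(x,y,z,n=None,lean=34.9,daz=0):
    M=ori(AZ+daz,lean); p=W(x,y,z)-M@op; print('TCP',p); plan(p,M,n)
def pnow():
    T=tool();o=T[:3,3]+T[:3,:3]@op; print('plate in stand',inst(o),'az',np.degrees(np.arctan2(T[1,0],T[0,0])),'lean',np.degrees(np.arccos(-T[2,0])),'roll',T[2,2])
E
python3 - <<'E'
from s import *
im,T=snap('wrist','w13');st();pnow(); pplan(-150,0,140)
E
```

```text
t 12.93 q [-0.9  0.4  1.9  0.5  1.2 -0.9] p [ 410.5 -200.   212. ] F [-0.8  0.4 -1. ] op 60.0
plate in stand [-442.8  -14.1  200. ] az 75.86334838480003 lean 34.96353548633865 roll -0.0032568237799438515
TCP [442.  91. 152.]
dist 298.8 ang 0.112 n 6
[35.9, 33.8, -6.9, -0.016, 0.01, -0.0]
[35.9, 33.9, -6.1, -0.016, 0.01, -0.0]
[36.0, 34.0, -5.2, -0.016, 0.01, -0.0]
[36.0, 34.1, -4.3, -0.016, 0.01, -0.0]
[36.1, 34.2, -3.4, -0.016, 0.01, -0.0]
[36.1, 34.2, -2.5, -0.016, 0.01, -0.0]
```

View pics/w13.png

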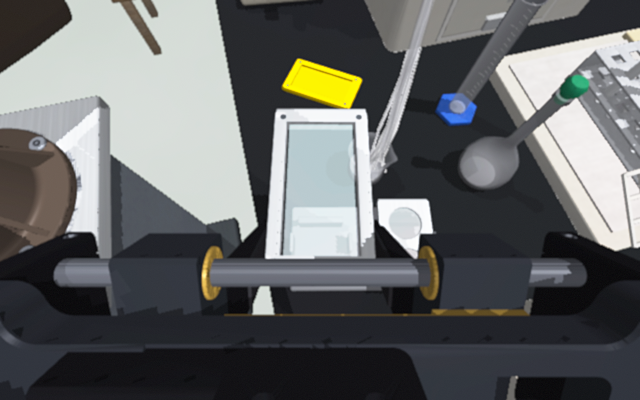

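step_arm(rows=[[36,34,-7,-0.016,0.01,0],[36,34,-6,-0.016,0.01,0],[36,34,-5,-0.016,0.01,0],[36,34,-4.5,-0.016,0.01,0],[36,34,-3.5,-0.016,0.01,0],[33,34,-2.5,-0.016,0.01,0],[0,0,0,0,0,0],[0,0,0,0,0,0]])

```text
t: 13.92
eef_pos: [437.9, 97.3, 143.3]
tcp_rot: [1.594, 0.962, 1.453]
ft_force: [-0.2, -0.4, -0.9]
opening: 0.629
```

```bash
python3 - <<'E'
from s import *
im,T=snap('wrist','w14');st();pnow(); pplan(-75,0,90)
cv2.imwrite("pics/w14c.png",cv2.resize(im[0:260,210:430],None,fx=2.3,fy=2.3,interpolation=cv2.INTER_CUBIC)) 
E
```

```text
t 13.97 q [-0.3  0.5  2.2  0.9  0.8 -0.8] p [437.9  97.1 143.4] F [-0.1 -0.7 -1.7] op 59.3
plate in stand [-144.5    5.1  131.4] az 83.20909038859753 lean 34.912743271085795 roll -0.013531798938434092
TCP [452.5 165.2 102. ]
dist 81.1 ang 0.014 n 2
[36.8, 16.7, 2.8, -0.003, -0.006, -0.0]
[36.9, 16.7, 2.6, -0.003, -0.006, -0.0]
```

View pics/w14c.png

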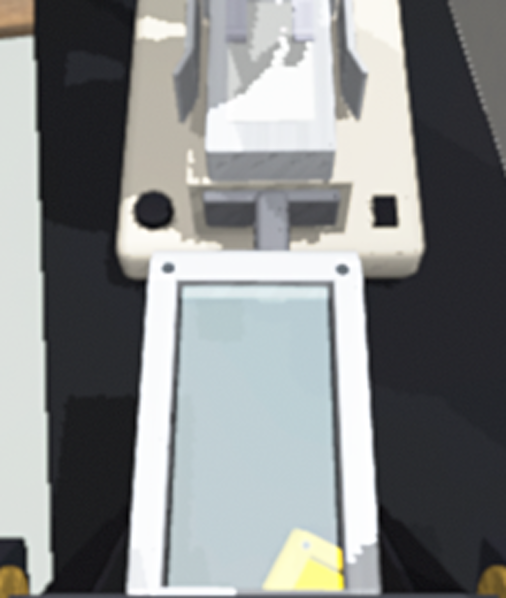

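step_arm(rows=[[30,13.5,2,-0.002,-0.005,0],[30,13.5,2,-0.002,-0.005,0],[12,5,1,0,-0.002,0],[0,0,0,0,0,0],[0,0,0,0,0,0]])

```text
t: 14.6
eef_pos: [454.2, 158.9, 101.0]
tcp_rot: [1.572, 0.963, 1.42]
ft_force: [-0.7, -0.7, -1.5]
opening: 0.63
```

```bash
python3 - <<'E'
from s import *
im,T=snap('wrist','w15');st();pnow(); pplan(-75,0,89)
cv2.imwrite("pics/w15c.png",cv2.resize(im[0:260,210:430],None,fx=2.3,fy=2.3,interpolation=cv2.INTER_CUBIC)) 
E
```

```text
t 14.65 q [-0.1  0.6  2.2  1.1  0.7 -0.9] p [454.3 158.9 101.1] F [ 0.4 -0.5 -0.6] op 59.9
plate in stand [-81.1  -3.2  89. ] az 81.31675508723929 lean 34.80474528140263 roll -0.00026523422794022533
TCP [452.5 165.2 101. ]
dist 6.6 ang 0.012 n 1
[3.5, 4.9, -2.7, -0.01, 0.007, 0.002]
```

View pics/w15c.png

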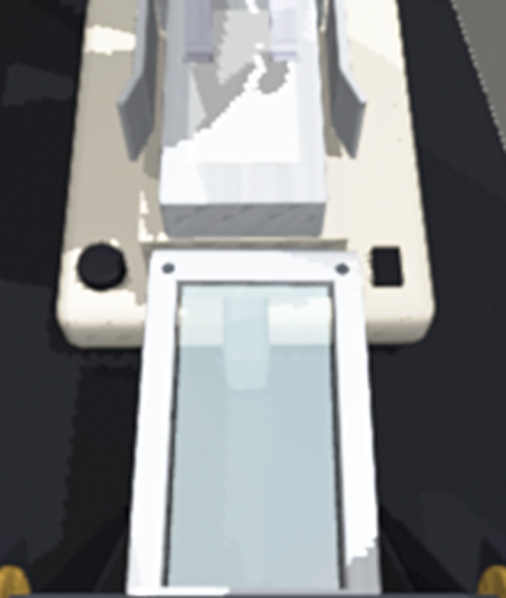

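```bash
python3 - <<'E'
from s import *
pplan(-40,0,88.5,3)
E
```

```text
TCP [457.3 199.9 100.5]
dist 41.1 ang 0.012 n 3
[8.0, 11.1, -1.1, -0.003, 0.002, 0.001]
[8.0, 11.1, -1.0, -0.003, 0.002, 0.001]
[8.0, 11.1, -0.9, -0.003, 0.002, 0.001]
```

step_arm(rows=[[8,11,-1,-0.003,0.002,0.001],[8,11,-1,-0.003,0.002,0.001],[8,11,-1,-0.003,0.002,0.001],[0,0,0,0,0,0]])

```text
t: 15.15
eef_pos: [457.9, 201.9, 101.0]
tcp_rot: [1.568, 0.96, 1.427]
ft_force: [-0.3, 0.0, -0.8]
opening: 0.629
```

```bash
python3 - <<'E'
from s import *
im,T=snap('wrist','w16');st();pnow(); pplan(-15,0,87)
cv2.imwrite("pics/w16c.png",cv2.resize(im[0:260,210:430],None,fx=2.3,fy=2.3,interpolation=cv2.INTER_CUBIC)) 
E
```

```text
t 15.20 q [-0.   0.6  2.2  1.1  0.7 -0.9] p [457.9 201.5 100.9] F [ 0.3  0.1 -0.9] op 59.5
plate in stand [-38.3  -0.5  89. ] az 81.76266136771503 lean 35.003253511316494 roll 0.0013489810847850947
TCP [460.8 224.7  99. ]
dist 23.4 ang 0.003 n 1
[15.0, 18.0, -0.4, -0.001, 0.002, -0.002]
```

View pics/w16c.png

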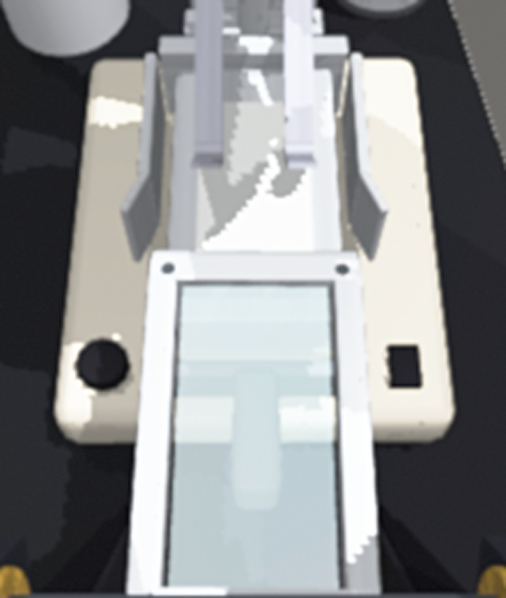

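step_arm(rows=[[7.5,9,0,0,0.001,0],[7.5,9,0,0,0.001,0],[0,0,0,0,0,0]])

```text
t: 15.58
eef_pos: [461.5, 226.1, 98.8]
tcp_rot: [1.572, 0.96, 1.431]
ft_force: [-0.2, 0.8, -0.7]
opening: 0.63
```

```bash
python3 - <<'E'
from s import *
st();pnow(); pplan(-15,0,85.5)
E
```

```text
t 15.57 q [ 0.1  0.6  2.1  1.2  0.7 -0.8] p [461.5 226.1  98.8] F [-0.2  0.8 -0.7] op 59.8
plate in stand [-13.4  -0.5  86.9] az 81.96677830984522 lean 35.00041360588989 roll -0.0004844792206394888
TCP [460.8 224.7  97.5]
dist 2.1 ang 0.002 n 1
[0.2, -2.0, -0.4, -0.001, 0.0, -0.002]
```

step_arm(rows=[[1.2,-0.9,-0.4,0,0,0],[0,0,0,0,0,0]])

```text
t: 15.82
eef_pos: [461.0, 226.1, 97.1]
tcp_rot: [1.572, 0.96, 1.431]
ft_force: [0.2, -0.9, -0.4]
opening: 0.623
```

step_arm(rows=[[0.8,-0.6,0,0,0,0],[0,0,0,0,0,0]])

```text
t: 16.08
eef_pos: [461.0, 226.0, 96.5]
tcp_rot: [1.572, 0.959, 1.431]
ft_force: [-0.5, 1.3, 2.9]
opening: 0.626
```

```bash
python3 - <<'E'
from s import *
st();pnow()
E
```

```text
t 16.07 q [ 0.   0.6  2.1  1.2  0.7 -0.8] p [461.  226.   96.5] F [-0.5  1.3  2.9] op 59.5
plate in stand [-13.6  -0.1  84.6] az 81.97579093741639 lean 35.063443493778614 roll -0.0006405009742776469
```

step_arm(rows=[[2.9,4.1,0,0,0,0],[2.9,4.1,0,0,0,0],[2.9,4.1,0,0,0,0]])

```text
t: 16.45
eef_pos: [463.9, 239.8, 96.4]
tcp_rot: [1.568, 0.962, 1.425]
ft_force: [-6.2, -30.8, 13.4]
opening: 0.628
```

```bash
python3 - <<'E'
from s import *
im,T=snap('wrist','w17');st();pnow()
cv2.imwrite("pics/w17c.png",cv2.resize(im[0:260,210:430],None,fx=2.3,fy=2.3,interpolation=cv2.INTER_CUBIC)) 
E
```

```text
t 16.50 q [ 0.1  0.6  2.1  1.2  0.7 -0.8] p [464.  240.2  96.5] F [ -2.  -14.5   9.5] op 59.4
plate in stand [ 0.9 -1.1 84.5] az 81.63140487397078 lean 34.89652087797581 roll 0.0018236579018708898
```

View pics/w17c.png

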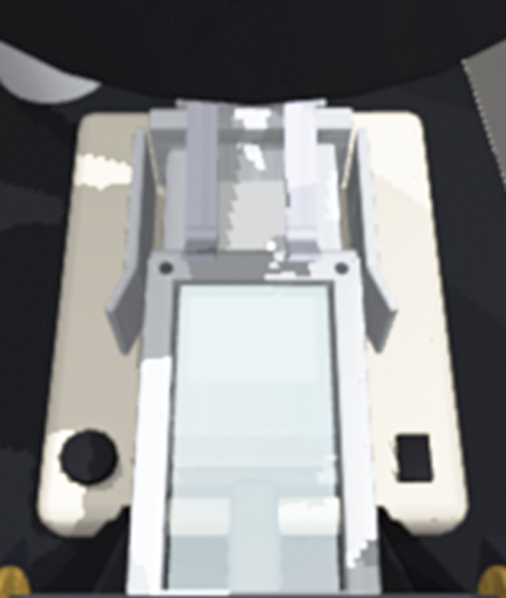

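step_arm(rows=[[3.2,4.6,-0.3,-0.002,0.002,0],[3.2,4.6,-0.3,-0.002,0.002,0],[3.2,4.6,0,0,0,0]])

```text
t: 16.88
eef_pos: [465.8, 250.7, 95.8]
tcp_rot: [1.558, 0.975, 1.417]
ft_force: [-11.1, -35.0, 19.4]
opening: 0.627
```

```bash
python3 - <<'E'
from s import *
im,T=snap('wrist','w18');st();pnow()
cv2.imwrite("pics/w18c.png",cv2.resize(im[0:260,210:430],None,fx=2.3,fy=2.3,interpolation=cv2.INTER_CUBIC)) 
E
```

```text
t 16.93 q [ 0.1  0.6  2.1  1.2  0.6 -0.8] p [465.9 251.   95.8] F [ -7.5 -32.4  17.1] op 59.5
plate in stand [11.6 -1.6 83.2] az 81.17584069291455 lean 34.12731634667738 roll 0.0074707883377839734
```

View pics/w18c.png

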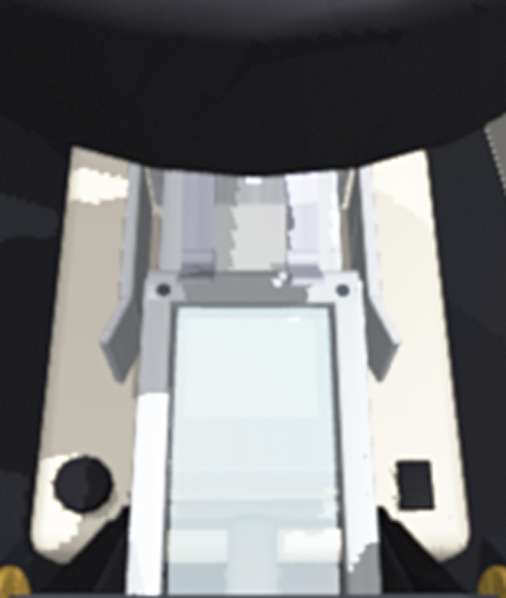

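```bash
python3 - <<'E'
from s import *
for f,r in (('w17',250),('w18',271)):
  T=np.load(f'pics/{f}.npy')
  for z in (91,94): 
    a=onz('wrist',210+148/2.3,r/2.3,z,T);b=onz('wrist',210+358/2.3,r/2.3,z,T); print(f,z,inst(a),inst(b),az(b,a)-90)
T=np.load('pics/w18.npy')
for c in ((182,271),(212,277),(290,277),(322,277)): print(inst(onz('wrist',210+c[0]/2.3,c[1]/2.3,94,T)))
st()
im=env.read_camera('side')[:,:,::-1]; cv2.imwrite('pics/s2.png',cv2.resize(im[70:230,250:370],None,fx=3.7,fy=3.7,interpolation=cv2.INTER_CUBIC))
E
```

```text
w17 91 [55.4 29.8 91. ] [ 55.3 -30.7  91. ] 81.92045922218168
w17 94 [53.1 29.3 94. ] [ 53.  -30.1  94. ] 81.92045922218165
w18 91 [57.8 28.8 91. ] [ 57.9 -30.3  91. ] 82.16331465790986
w18 94 [55.7 28.2 94. ] [ 55.8 -29.8  94. ] 82.1633146579099
[55.7 18.9 94. ]
[53.8 10.6 94. ]
[ 53.8 -10.9  94. ]
[ 53.9 -19.7  94. ]
t 16.93 q [ 0.1  0.6  2.1  1.2  0.6 -0.8] p [465.9 251.   95.8] F [ -7.5 -32.4  17.1] op 59.5
```

View pics/s2.png

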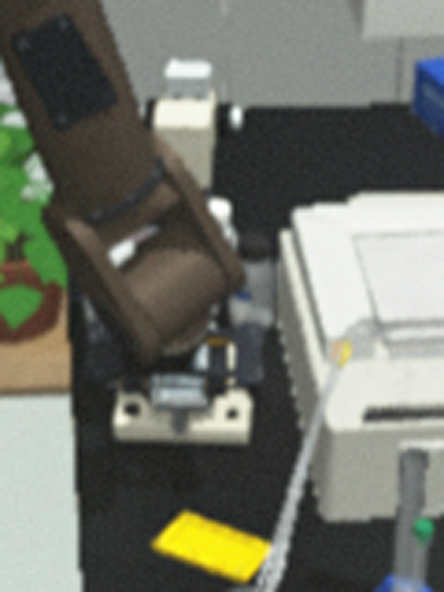

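step_arm(rows=[[0,0,0,0,0,0],[0,0,0,0,0,0],[0,0,0,0,0,0]], grip=66)

```text
t: 17.35
eef_pos: [465.8, 251.3, 95.7]
tcp_rot: [1.558, 0.975, 1.417]
ft_force: [-0.5, 0.9, -0.3]
opening: 0.691
```

```bash
python3 - <<'E'
from s import *
im,T=snap('wrist','w19');st();pnow()
cv2.imwrite("pics/w19c.png",cv2.resize(im[0:260,210:430],None,fx=2.3,fy=2.3,interpolation=cv2.INTER_CUBIC)) 
E
```

```text
t 17.40 q [ 0.1  0.6  2.1  1.2  0.6 -0.8] p [465.8 251.3  95.6] F [ 0.4 -0.3 -1. ] op 65.7
plate in stand [11.9 -1.4 83.1] az 81.2044439706151 lean 34.119604895326034 roll 0.007186794310057865
```

View pics/w19c.png

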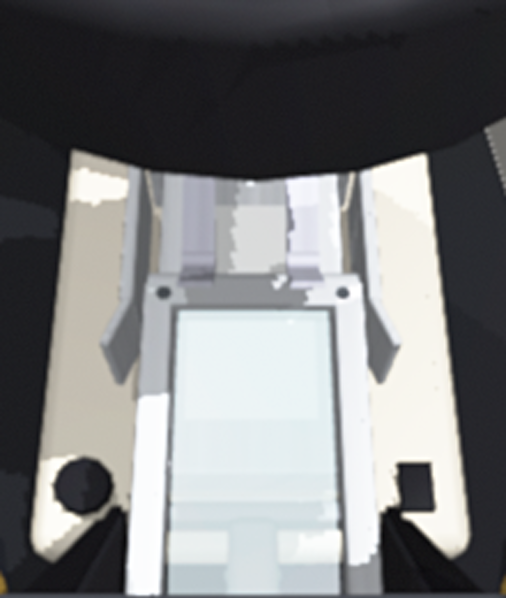

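```bash
python3 - <<'E'
from s import *
pplan(0,-.6,84,2)
E
```

```text
TCP [463.5 239.4  96. ]
dist 12.1 ang 0.016 n 2
[-3.5, -4.9, -0.3, 0.001, 0.004, 0.007]
[-3.6, -4.9, -0.3, 0.001, 0.004, 0.007]
```

step_arm(rows=[[-3.5,-5,-0.3,0.001,0.004,0.007],[-3.5,-5,-0.3,0.001,0.004,0.007],[0,0,0,0,0,0]])

```text
t: 17.77
eef_pos: [463.2, 238.7, 95.6]
tcp_rot: [1.573, 0.96, 1.433]
ft_force: [-0.5, -0.1, 1.1]
opening: 0.697
```

step_arm(rows=[[0,0,0,0,0,0],[0,0,0,0,0,0],[0,0,0,0,0,0]], grip=30)

```text
t: 18.15
eef_pos: [463.4, 238.4, 95.6]
tcp_rot: [1.573, 0.961, 1.432]
ft_force: [-0.5, -2.1, 1.0]
opening: 0.631
```

```bash
python3 - <<'E'
from s import *
im,T=snap('wrist','w20');st();pnow()
cv2.imwrite("pics/w20c.png",cv2.resize(im[0:260,210:430],None,fx=2.3,fy=2.3,interpolation=cv2.INTER_CUBIC)) 
E
```

```text
t 18.20 q [ 0.1  0.6  2.1  1.2  0.7 -0.8] p [463.4 238.4  95.6] F [-0.1 -0.8  0.5] op 59.8
plate in stand [-1.1 -0.7 83.6] az 82.05451941923754 lean 34.9565960038234 roll -0.001085777533341381
```

View pics/w20c.png

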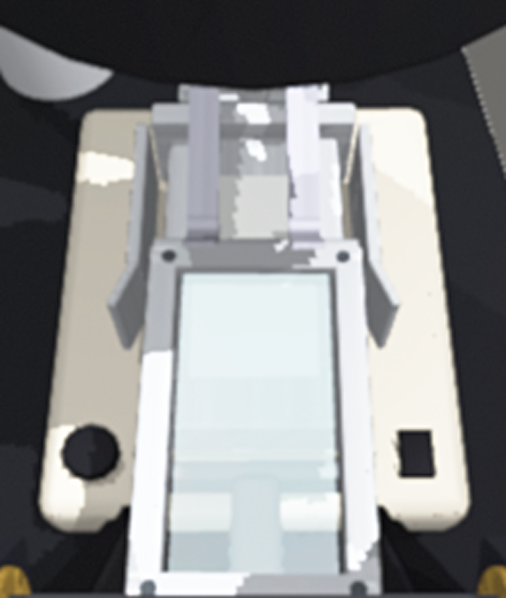

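step_arm(rows=[[2.7,4.3,0,0,0,0],[2.7,4.3,0,0,0,0]])

```text
t: 18.45
eef_pos: [465.1, 245.4, 95.6]
tcp_rot: [1.568, 0.967, 1.425]
ft_force: [-1.3, -10.9, 5.1]
opening: 0.629
```

```bash
python3 - <<'E'
from s import *
im,T=snap('wrist','w21');st();pnow()
cv2.imwrite("pics/w21c.png",cv2.resize(im[0:260,210:430],None,fx=2.3,fy=2.3,interpolation=cv2.INTER_CUBIC)) 
E
```

```text
t 18.50 q [ 0.1  0.6  2.1  1.2  0.6 -0.8] p [465.2 245.9  95.6] F [ 0.1 -7.   1.2] op 59.7
plate in stand [ 6.6 -1.5 83.4] az 81.66326321517052 lean 34.625793151461224 roll 0.0017146088318953367
```

View pics/w21c.png

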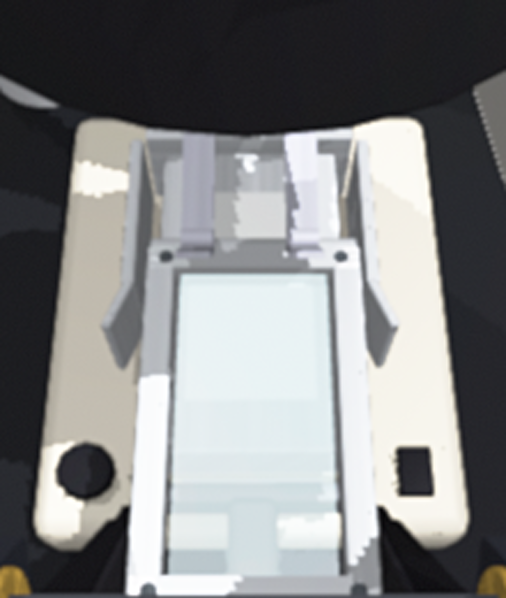

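step_arm(rows=[[2.7,4.3,-0.3,-0.003,0.002,0.003],[2.7,4.3,-0.3,-0.003,0.002,0.003],[2.7,4.3,0,0,0,0]])

```text
t: 18.88
eef_pos: [467.0, 259.5, 95.7]
tcp_rot: [1.565, 0.965, 1.428]
ft_force: [-0.8, -7.9, 1.0]
opening: 0.631
```

```bash
python3 - <<'E'
from s import *
im,T=snap('wrist','w22');st();pnow()
cv2.imwrite("pics/w22c.png",cv2.resize(im[0:260,210:430],None,fx=2.3,fy=2.3,interpolation=cv2.INTER_CUBIC)) 
E
```

```text
t 18.93 q [ 0.1  0.6  2.1  1.2  0.6 -0.8] p [467.1 260.   95.8] F [ 1.3 -2.6 -1.1] op 59.4
plate in stand [20.9 -1.2 83.7] az 81.85118373771645 lean 34.76417944709288 roll 0.003300707638556999
```

View pics/w22c.png

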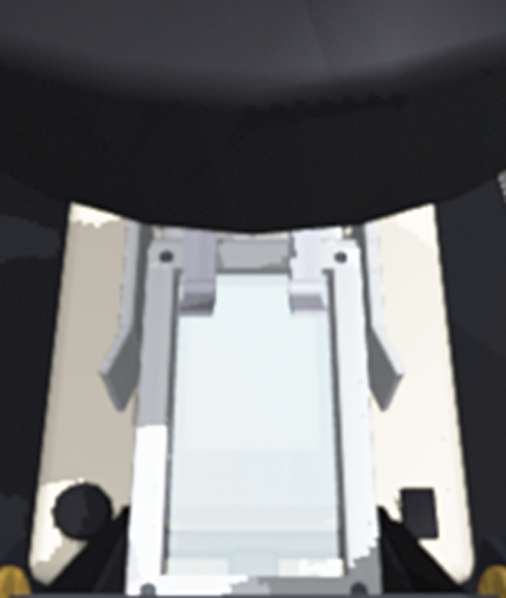

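step_arm(rows=[[2.5,4.2,-0.2,-0.002,0.002,0.002],[2.5,4.2,-0.2,-0.002,0.002,0.002],[2.5,4.2,0,0,0,0]])

```text
t: 19.3
eef_pos: [468.5, 273.4, 95.7]
tcp_rot: [1.566, 0.964, 1.434]
ft_force: [-0.7, -7.3, -1.3]
opening: 0.625
```

```bash
python3 - <<'E'
from s import *
im,T=snap('wrist','w23');st();pnow()
cv2.imwrite("pics/w23c.png",cv2.resize(im[0:260,210:430],None,fx=2.3,fy=2.3,interpolation=cv2.INTER_CUBIC)) 
E
```

```text
t 19.35 q [ 0.1  0.6  2.1  1.2  0.6 -0.8] p [468.5 273.9  95.8] F [ 0.6 -1.8 -1.6] op 59.6
plate in stand [34.8 -0.5 83.7] az 82.19188189980464 lean 34.776628811504736 roll 0.002445525107220181
```

View pics/w23c.png

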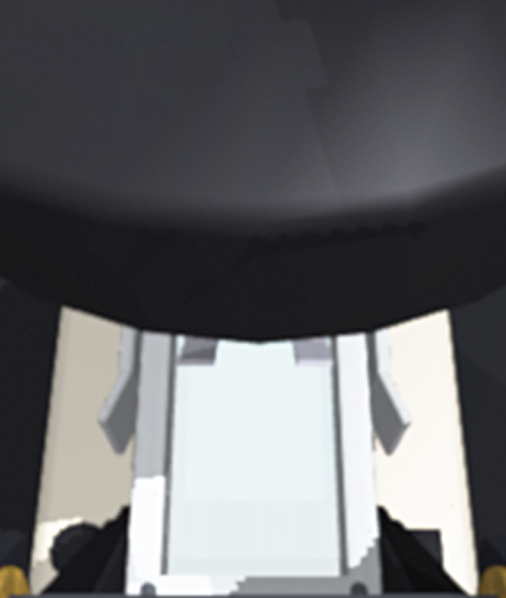

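step_arm(rows=[[2,3.2,0,0,0,0],[1.5,2.4,0,0,0,0]])

```text
t: 19.6
eef_pos: [469.1, 279.8, 95.6]
tcp_rot: [1.566, 0.966, 1.434]
ft_force: [-1.0, -9.8, 4.1]
opening: 0.632
```

step_arm(rows=[[1.4,2.1,0,0,0,0]])

```text
t: 19.73
eef_pos: [469.4, 281.8, 95.6]
tcp_rot: [1.566, 0.967, 1.433]
ft_force: [-5.8, -25.2, 11.7]
opening: 0.63
```

```bash
python3 - <<'E'
from s import *
st();pnow()
E
```

```text
t 19.73 q [ 0.2  0.6  2.1  1.2  0.6 -0.8] p [469.4 281.8  95.6] F [ -5.8 -25.2  11.7] op 59.8
plate in stand [42.7 -0.3 83.4] az 82.12438154666151 lean 34.60557409377899 roll 0.002719871850852318
```

step_arm(rows=[[1.5,2.2,0,0,0,0],[0,0,0,0,0,0]])

```text
t: 19.98
eef_pos: [469.4, 282.2, 95.6]
tcp_rot: [1.564, 0.97, 1.43]
ft_force: [1.7, 4.4, -1.7]
opening: 0.632
```

```bash
python3 - <<'E'
from s import *
im,T=snap('wrist','w24');st();pnow()
cv2.imwrite("pics/w24c.png",cv2.resize(im[0:260,210:430],None,fx=2.3,fy=2.3,interpolation=cv2.INTER_CUBIC)) 
E
```

```text
t 20.02 q [ 0.2  0.6  2.1  1.2  0.6 -0.8] p [469.4 282.3  95.6] F [-0.6 -6.4 -1.5] op 59.6
plate in stand [43.2 -0.3 83.2] az 81.94914948083276 lean 34.4180676220075 roll 0.004008654586138138
```

View pics/w24c.png

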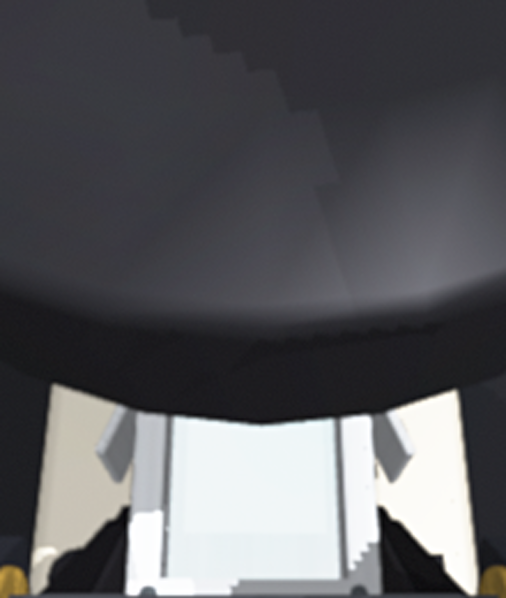

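step_arm(rows=[[0,0,0,0,0,0],[0,0,0,0,0,0],[0,0,0,0,0,0]], grip=70)

```text
t: 20.4
eef_pos: [469.3, 283.1, 95.7]
tcp_rot: [1.564, 0.969, 1.432]
ft_force: [-0.3, 0.1, -0.6]
opening: 0.733
```

step_arm(rows=[[-12,-8,0,0,0,0],[-20,-20,0,0,0,0],[-25,-40,0,0,0,0],[-15,-40,0,0,0,0],[0,0,0,0,0,0],[0,0,0,0,0,0]])

```text
t: 21.15
eef_pos: [451.2, 148.7, 95.7]
tcp_rot: [1.56, 0.968, 1.429]
ft_force: [0.9, -0.5, 0.0]
opening: 0.732
```

```bash
python3 - <<'E'
from s import *
im,T=snap('wrist','w25');st()
cv2.imwrite("pics/w25c.png",cv2.resize(im[0:230,210:430],None,fx=2.6,fy=2.6,interpolation=cv2.INTER_CUBIC)) 
E
```

```text
t 21.20 q [-0.1  0.6  2.2  1.1  0.7 -0.9] p [451.2 149.   95.7] F [1.1 0.2 0.2] op 69.7
```

View pics/w25c.png

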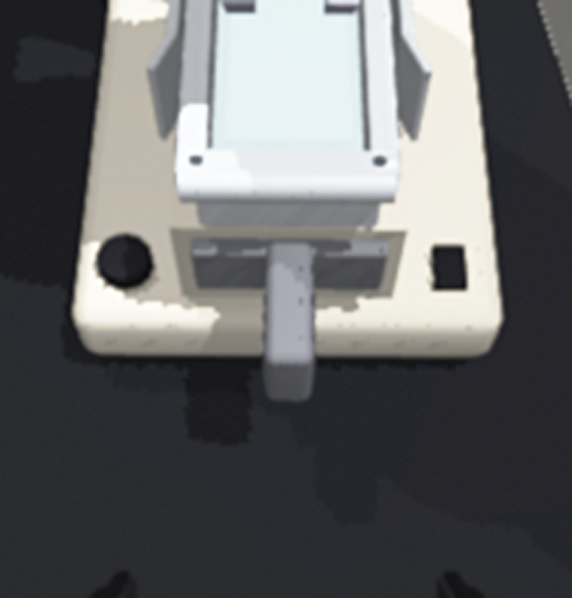

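```bash
python3 - <<'E'
from s import *
T=np.load('pics/w25.npy');k=2.6
g=lambda x,y,z:inst(onz('wrist',210+(x+.5)/k-.5,(y+.5)/k-.5,z,T))
print('near end', g(177,188,92),g(396,188,92), 'low',g(286,200,86))
print('handle end top',g(264,362,73),g(313,362,73),'handle bottom',g(288,400,45))
print('shoulder top',g(192,240,65),g(390,240,65))
print('foot front',g(76,318,32),g(500,318,32))
P=W(-10,0,89.5);u,v=proj('wrist',P,T);print('expected near end', (u-210)*k,v*k)
E
python3 - <<'E'
import cv2
im=cv2.imread('pics/w25.png');cv2.imwrite('pics/w25d.png',cv2.resize(im[50:160,260:380],None,fx=5.4,fy=5.4,interpolation=cv2.INTER_CUBIC))
E
```

```text
near end [-8.5 29.7 92. ] [ -7.7 -28.3  92. ] low [-6.6  0.8 86. ]
handle end top [-49.6   6.4  73. ] [-49.4  -6.8  73. ] handle bottom [-45.8  -0.3  45. ]
shoulder top [-2.9 28.9 65. ] [ -2.2 -30.5  65. ]
foot front [-8.3 71.4 32. ] [ -6.6 -72.   32. ]
expected near end 288.35342325007673 199.74500238631214
```

View pics/w25d.png

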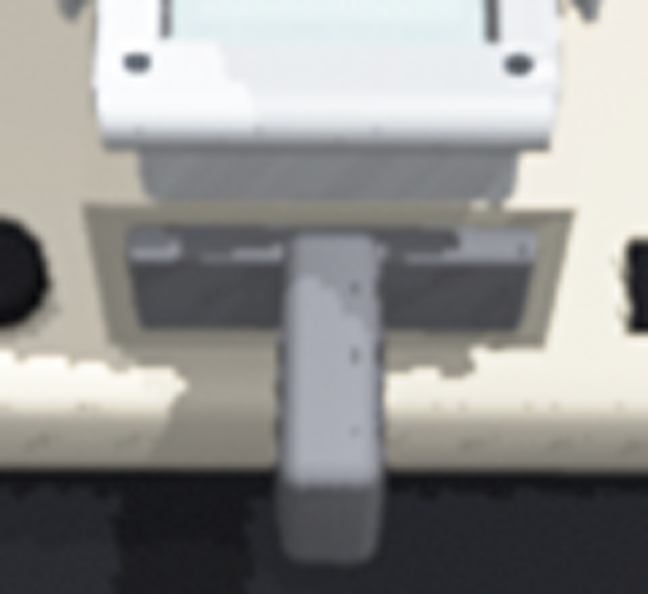

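```bash
python3 - <<'E'
from s import *
for f,cx,cy,k in (('w25',260,50,5.4),):
  T=np.load(f'pics/{f}.npy')
  for n,p in (('sh far top',(0,20,65)),('sh near top',(-6,20,65)),('sh near bot',(-6,20,45)),('handle end top',(-46,0,73)),('handle end bot',(-46,0,45)),('stage low edge',(0,0,76)),('bevel top',(0,29,66)),('plate near',(-10,0,89.5)),('face bottom',(0,20,32)),('guide flare tip',(34,36,92))):
    u,v=proj('wrist',W(*p),T);print(n,round((u-cx)*k),round((v-cy)*k))
E
```

```text
sh far top 190 211
sh near top 188 245
sh near bot 198 331
handle end top 326 457
handle end bot 324 560
stage low edge 328 158
bevel top 127 206
plate near 329 145
face bottom 204 349
guide flare tip 67 -128
```

```bash
python3 - <<'E'
from s import *
print(inst(tool()[:3,3]))
plan(W(-82,0,73),ori(AZ,35),3)
E
```

```text
[-134.4   -1.    95.7]
dist 57.1 ang 0.013 n 3
[16.1, 10.1, -0.3, 0.003, 0.0, 0.003]
[16.2, 10.1, -0.3, 0.003, 0.0, 0.003]
[16.2, 10.0, -0.3, 0.003, 0.0, 0.003]
```

step_arm(rows=[[0,0,0,0,0,0],[0,0,0,0,0,0],[0,0,0,0,0,0],[16,10,0,0.003,0,0.003],[16,10,0,0.003,0,0.003],[12,8,0,0.003,0,0.003],[0,0,0,0,0,0]], grip=0)

```text
t: 22.08
eef_pos: [457.4, 200.4, 75.5]
tcp_rot: [1.567, 0.959, 1.433]
ft_force: [0.1, -0.2, -0.2]
opening: 0.058
```

```bash
python3 - <<'E'
from s import *
im,T=snap('wrist','w26');st();print(inst(T[:3,3]))
plan(W(-72,0,73),ori(AZ,35),3)
cv2.imwrite("pics/w26c.png",cv2.resize(im[0:260,210:430],None,fx=2.3,fy=2.3,interpolation=cv2.INTER_CUBIC)) 
E
```

```text
t 22.12 q [-0.   0.6  2.2  1.2  0.7 -1. ] p [457.5 200.   75.6] F [ 0.5 -0.4 -0.1] op 2.8
[-82.6  -0.   75.5]
dist 11.3 ang 0.005 n 3
[2.8, 2.5, -0.0, 0.002, -0.0, -0.0]
[2.8, 2.5, -0.0, 0.002, -0.0, -0.0]
[2.8, 2.5, -0.1, 0.002, -0.0, -0.0]
```

View pics/w26c.png

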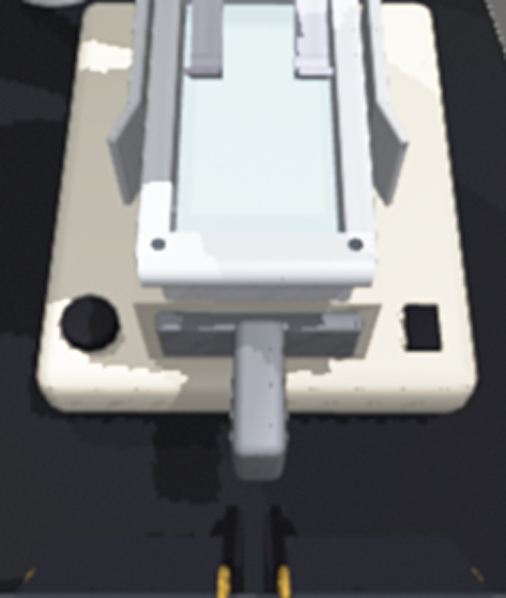

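step_arm(rows=[[2.8,2.5,0,0,0,0],[2.8,2.5,0,0,0,0],[2,3,0,0,0,0]])

```text
t: 22.5
eef_pos: [459.4, 210.5, 74.4]
tcp_rot: [1.565, 0.959, 1.429]
ft_force: [0.1, 0.2, -0.4]
opening: 0.004
```

step_arm(rows=[[1.7,2.5,0,0,0,0]])

```text
t: 22.62
eef_pos: [459.8, 213.5, 74.5]
tcp_rot: [1.565, 0.96, 1.429]
ft_force: [-1.7, -8.6, 2.3]
opening: 0.004
```

```bash
python3 - <<'E'
from s import *
st();print(inst(tool()[:3,3]))
E
```

```text
t 22.62 q [ 0.   0.6  2.2  1.2  0.7 -1. ] p [459.8 213.5  74.5] F [-1.7 -8.6  2.3] op 0.4
[-69.3  -0.6  74.5]
```

step_arm(rows=[[1.2,1.7,0,0,0,0]])

```text
t: 22.75
eef_pos: [460.0, 214.8, 74.2]
tcp_rot: [1.564, 0.962, 1.428]
ft_force: [-5.6, -22.8, 8.6]
opening: 0.004
```

step_arm(rows=[[1.2,1.7,0,0,0,0]])

```text
t: 22.88
eef_pos: [460.0, 215.2, 74.0]
tcp_rot: [1.562, 0.966, 1.425]
ft_force: [-9.1, -31.5, 15.1]
opening: 0.002
```

```bash
python3 - <<'E'
from s import *
im,T=snap('wrist','w27');st();print(inst(T[:3,3]))
cv2.imwrite("pics/w27c.png",cv2.resize(im[0:260,210:430],None,fx=2.3,fy=2.3,interpolation=cv2.INTER_CUBIC)) 
E
```

```text
t 22.93 q [ 0.   0.6  2.2  1.2  0.6 -1. ] p [460.  215.1  74. ] F [ -7.3 -26.1  12.9] op 0.4
[-67.6  -0.5  74. ]
```

View pics/w27c.png

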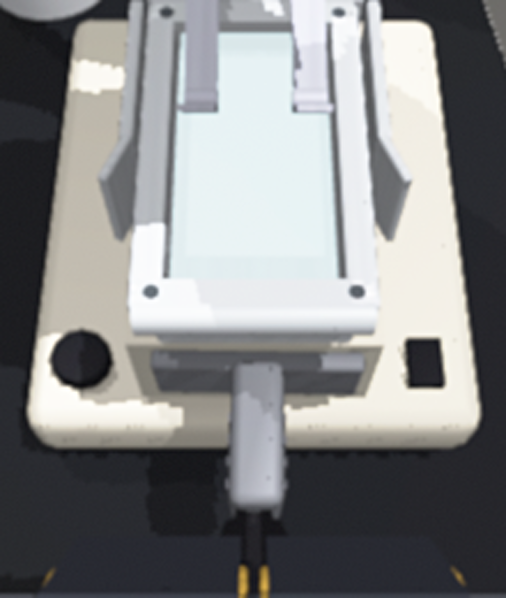

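step_arm(rows=[[-2,-4,0,0,0,0],[-15,-15,0,0,0,0],[-40,-25,0,0,0,0],[-40,-25,0,0,0,0],[-30,-10,0,0,0,0],[0,0,0,0,0,0],[0,0,0,0,0,0]])

```text
t: 23.8
eef_pos: [440.3, 75.9, 134.8]
tcp_rot: [1.562, 0.967, 1.425]
ft_force: [-0.4, 0.1, -0.5]
opening: 0.005
```

```bash
python3 - <<'E'
from s import *
im,T=snap('wrist','w28');st()
cv2.imwrite("pics/w28c.png",cv2.resize(im[0:160,250:390],None,fx=3.7,fy=3.7,interpolation=cv2.INTER_CUBIC)) 
k=3.7
for n,p in (('near',(-10,0,89.5)),('nearL',(-10,30,89.5)),('nearR',(-10,-30,89.5)),('stagefront',(0,20,80)),('hole',(-6.5,26,94)),('stop top',(100,0,92)),('toeL',(60,14.5,90.5)),('toeR',(60,-14.5,90.5)),('winnear',(2,0,94)),('winfar',(88,0,94)),('farend',(100,0,92))):
    u,v=proj('wrist',W(*p),T);print(n,round((u-250)*k),round(v*k))
E
```

```text
t 23.85 q [-0.3  0.5  2.2  0.9  0.8 -0.9] p [440.2  76.1 134.8] F [ 0.3 -0.7  0.2] op 0.3
near 261 162
nearL 139 161
nearR 384 162
stagefront 183 162
hole 154 134
stop top 262 -146
toeL 207 -41
toeR 316 -40
winnear 262 109
winfar 262 -125
farend 262 -146
```

View pics/w28c.png

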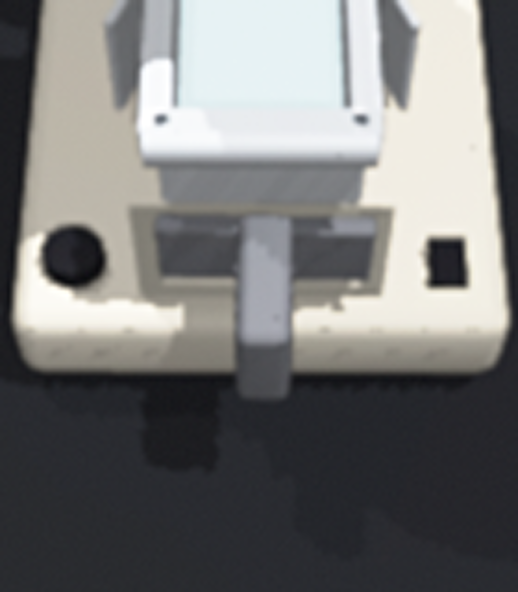

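```bash
python3 - <<'E'
from s import *
T=np.load('pics/w27.npy')
for n,p in (('toeL.5',(60,14.5,90.5)),('toeR.5',(60,-14.5,90.5)),('toeL94',(60,14.5,94)),('near',(-10,0,89.5)),('winnear',(2,0,94)),('winfar',(88,0,94))):
    u,v=proj('wrist',W(*p),T);print(n,round((u-210)*2.3),round(v*2.3))
a=cv2.imread('pics/top0.png');b=env.read_camera('top')[:,:,::-1]
v=np.vstack([cv2.resize(x[150:260,150:450],None,fx=2.6,fy=2.6) for x in (a,b)]);cv2.imwrite('pics/cmp.png',v);print(v.shape)
E
```

```text
toeL.5 202 108
toeR.5 308 108
toeL94 201 97
near 255 335
winnear 255 281
winfar 255 22
(572, 780, 3)
```

View pics/cmp.png

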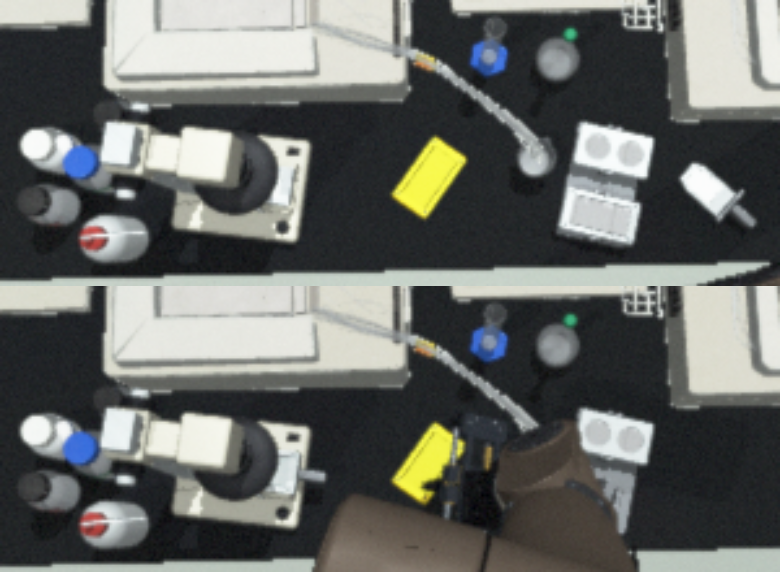

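```bash
python3 - <<'E'
from s import *
print(env.job_done()); st()
E
```

```text
the job is handed in; nothing more can be done
None
the job is handed in; nothing more can be done
```

I pushed the diffuser slide into its slot and slid the single-window plate under both clips to the stop, then handed the job in at about 24 s with the gripper clear. No verdict was given.

**Diffuser:** It met the housing at about 25 N. A final nudge on its handle met firm resistance at about 30 N, with the handle end at about -45 mm in the stand against the -46 mm expected. One check disagreed: in one wrist view the top edges of the shoulder and handle suggested a gap of 2 to 3 mm. The nudge moved nothing, so I took that as rounded edges or calibration error.

**Plate:** On the first push it jammed at the clip lips and slipped about 9 mm in the grip, at about 32 N. I released it, gripped again further back, and it then slid in at about 10 N and stopped hard at about 25 N. In the last pictures it lies within about 1 mm of home, centred between the guides. Both clip toes appear where they should if resting on the sunk glass.

**Other things:** The spare plate, wash bottle, flask and cylinder look unmoved in the before and after top views.

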